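Close the mould and hold the core blade in its slot

TASK

Get the little plaster mould ready for a trial fit of its core: push the wooden sliding cover by its blue knob all the way home against the end stop, then swing the latch fully round by its red pin so that it lies square behind the cover. Then take the core blade by its wooden handle from its rest, lower it upright through the slot in the cover until the cover's top is within the red band on the blade, and finish while still holding it there, carried by the gripper alone and not resting on the mould or pressed hard against the slot. Leave the bottle, the plaster cup and the brush where they are.

Things in the scene. Friction and masses are not known exactly. Their poses are not given: they have to be found in the camera images.
- mould: The fixed mould stand: plywood base 200 x 250 x 15 mm, white plaster mould, two dark steel rails, wooden end stop. Its place and yaw vary. Origin on the bench below the mould's centre, z up. The cover slides along its +y towards the end stop, whose face is at y = +60 mm, top at 90 mm; its x is across the rails. The cavity under the cover is 84 mm (x) by 90 mm (y), floor at z = 15 mm.
- cover (a joint): Travel of the wooden sliding cover (120 x 120 x 14 mm, top at 92 mm above the bench) along the mould's +y: 0 m = fully open, 0.050 m = home against its end stop. Starts nearly open. Stiff sliding, about 3 N, stays where it is left. With the cover home its centre is over the mould's origin.
- cover_knob (a point): Grip point of the blue painted block on the cover: 20 mm (x) by 30 mm (y), standing from the cover's top (z 92 mm) up to z 137 mm; the point is at its axis, z 119 mm, 27 mm above the cover. Axes as the mould's; moves with the cover. Solid with the cover.
- slot (a point): Centre of the slot in the cover, at the cover's top face (z 92 mm): a sharp-edged through opening 14 mm wide (x) by 54 mm long (y) through the 14 mm cover, between two bright steel strips. Axes as the mould's; moves with the cover.
- latch (a joint): Angle of the swing latch about a vertical pivot: 0 rad = open, its arm points to the mould's -y; 1.57 rad = locked (stop), its arm points to the mould's +x, square behind the cover's trailing edge. It turns anticlockwise seen from above to lock; starts between 0 and 0.3. Friction about 0.06 N m, stays where it is left. It does not physically block the cover.
- latch_pin (a point): Grip point of the red upright round pin at the end of the latch arm: diameter 16 mm, from z 91 mm (12 mm thick dark arm's top at z 92 mm) up to z 137 mm; the point is on its axis at z 120 mm. Its axes turn with the latch (arm along its -y).
- latch_pivot (a point): Point on the latch's vertical pivot axis, at z 120 mm, fixed in the mould at x -85 mm, y -72 mm; the pin's axis runs on a circle of radius 65 mm about it.
- core_handle (a point): Grip point at the centre of the loose core's wooden handle block, 22 mm (x, its thickness) by 60 mm (y, its length) by 50 mm high; the point is 28 mm below the block's top and 22 mm above the wooden flange under it (flange 36 x 74 x 12 mm). z up. It stands upright at the start with its flange on the wooden rest. Core about 0.18 kg, mass varies.
- core_tip (a point): Centre of the lower edge of the core's yellow resin blade, 110 mm straight below core_handle. The blade is 12 mm thick (x) by 50 mm long (y) and 70 mm from lower edge to flange; its lowest 6 mm taper to a V edge (48 mm long). The red band runs round the blade from 32 to 48 mm above the lower edge. Axes as core_handle.
- rest: Fixed wooden rest block 90 x 102 x 80 mm high with a wide trough 22 mm (x) by 62 mm (y), in which the core's blade hangs at the start, core and rest axes parallel within 0.04 rad. Origin under its centre on the bench; stands to the robot's left or right.
- bottle: Bystander: loose brown squeeze bottle, diameter 64 mm, 168 mm tall, standing on the bench on the side where the rest is not. Origin under its centre.
- cast: Bystander: loose white plaster cup, diameter 90 mm, 100 mm tall, standing to the right of the mould. Origin under its centre.
- brush: Bystander: loose brush, 180 mm long, lying flat on the bench to the left of the mould, pointing away from the robot. Origin on its underside.
Not all that is in view belongs to the job. What is shaped like the part that bears core_handle but green or purple is not meant.

How it is judged:
On the way, in this order (a step that is already met when the one before it is completed fails the run):
1. the cover is pushed home (within 4 mm of its stop) (value of joint cover above 0.046 m), for 0.2 s.
2. the latch is swung round behind the cover (at least 1.40 rad) (value of joint latch above 1.4 rad), for 0.2 s.
3. the blade is through the slot, its edge more than 20 mm below the cover's top (x of core_tip in the frame of slot between -0.006 and 0.006 m and y of core_tip in the frame of slot between -0.008 and 0.008 m and z of core_tip in the frame of slot below -0.02 m), for 0.2 s.
At the end, for the whole second after the job is handed in: Cover within 4 mm of home, latch at 1.40 rad or more; blade in the slot (within 6 by 8 mm of its centre), tilted under 0.12 rad, lower edge 30 to 50 mm below the cover's top; still, gripped with over 2 N, touching mould and cover with less than 10 N (value of joint cover above 0.046 m and value of joint latch above 1.4 rad and x of core_tip in the frame of slot between -0.006 and 0.006 m and y of core_tip in the frame of slot between -0.008 and 0.008 m and z of core_tip in the frame of slot between -0.05 and -0.03 m and angle between core_tip's own z axis and vertical below 0.12 rad and linear speed of core below 0.01 m/s and contact force between the fingers and core above 2 N and contact force between core and mould below 10 N); the arm keeps its last pose, push and grip.
It fails at once if the bottle is moved more than 30 mm or tipped (distance of bottle from where it was at the start of the episode above 0.03 m or angle between bottle's own z axis and vertical above 0.5 rad).
It fails at once if the plaster cup is moved more than 30 mm or tipped (distance of cast from where it was at the start of the episode above 0.03 m or angle between cast's own z axis and vertical above 0.5 rad).
It fails at once if the brush is moved more than 30 mm (distance of brush from where it was at the start of the episode above 0.03 m).
It also fails if it takes over 64 s, if anything falls off the work surface, if the arm or the gripper's body presses on something with over 40 N, if the wrist force passes 120 N, or if a joint passes its speed limit or range.

ROBOT

A 7-joint arm with a two-finger parallel gripper is mounted at the origin on the work surface. World frame = base frame: x ahead of the robot, y to its left, z up, the work surface at z = 0. Lengths are in m, angles in rad, forces in N, time in s.
With the tool pointing down it reaches from about 0.4 to 0.875 m from the base axis. Payload 19.3 kg.
Tool frame: the origin (TCP) lies between the finger pads; the fingertips stand 8 mm ahead of it and the grasp point (between the pads) lies 11 mm behind it (bot.tip_extent is the x of the fingertips in the tool frame, in m); x points along the fingers, y is the direction in which the jaws open and shut, and the axes are right-handed (so a half turn about x gives the same grasp; the last joint's range is limited). The gripper opens to 85 mm and grips with 20 to 120 N. Pads are 22 mm wide; open, the fingers measure 114 mm over their backs; the gripper's body (76 mm by 85 mm) begins 54 mm behind the grasp point. The pads swing forward as they close: fully open they stand 13 mm farther back than shut.
Start: joints at [-1.204, 0.521, -0.036, 1.599, 0.021, 1.021, -0.113], TCP at [0.264, 0.566, 0.214] pointing down, gripper open.
Joint ranges: [-2.91, 2.91], [-0.3, 2.13], [-1.5, 1.42], [0.17, 2.43], [-1.26, 4.41], [0.16, 1.93], [-2.52, 2.52]. Speed limits (rad/s): [1.89, 1.89, 2.39, 2.39, 3.01, 3.01, 3.01].

INTERFACE

Orientations are given as [roll, pitch, yaw] about the fixed x, y, z axes, in that order (R = Rz(yaw) Ry(pitch) Rx(roll)).
In Python, from workcell import telemetry, grab_frame, job, cut_out, pinpoint, bot gives the robot as it stands.
- The arm moves only by the tool send_rows, never from a script. Its argument "rows" is a list of rows, each an object of numbers: "dx", "dy", "dz": the shift along the tool's x, y, z in cm; "rx", "ry", "rz": the turn, a rotation vector about the tool's x, y, z in units of 10 degrees (1.0 is 10 degrees); "fingers": the closure, from -1 (fully open) to 1 (shut). In form: [{"dx": .., "dy": .., "dz": .., "rx": .., "ry": .., "rz": .., "fingers": ..}, ...]. A call has exactly 8 rows; each row is the pose to reach, as a shift and turn from the pose commanded when the call began, along the tool's axes at that moment; what a row does not reach only later rows make up. A row lasts 1/8 s, in which the tool goes at most 62.5 mm and 10.7 degrees, less where a joint would pass 70% of its speed; a pose out of reach is approached as far as the arm can. A call with a gripper value outside its range is refused whole. The fingers move at their own pace and stop on an object; "squeeze" is the grip in N (left out, the last holds). Time passes only in rows, so rows that repeat a pose let the fingers close, or fill a call up. It gives the time, the measured TCP pose, the force and the opening at its end, in the units of the state.
- telemetry.observe(): the state, without advancing time (a new reading comes with each control period).
- grab_frame(name): name is "side" or "top"; returns a dict with "pixels" (480x640x3 uint8, blue, green, red), "fx", "fy", "cx", "cy" (pixels), "R" (3x3) and "t" (3): a world point X has camera coordinates R X + t. Camera axes: x right, y down, z forward; pixel columns grow to the right and rows downward; lengths in m; the calibration is good to about 2 mm. A picture is of the moment at which its call begins. There is no depth.
- job.job_done(): hands the job in, once; it reports no verdict.
Trained networks look in a picture, given as the dict that the camera call returned (one of the last four; its "shot" number tells which), for a name from the list of things; names that differ only in an ending like _2 or _b are one class to them, and where a whole thing is asked for, a point or a joint stands for the part that bears it (a point fixed in the world has none). Each returns a list of dicts, best first, with "conf" (0 to 1); they miss things now and then, are a little off and sometimes report something else, mostly with a low value. They report only what shows in the picture. A call takes as long as a camera call. They do not tell look-alikes from the thing itself.
- cut_out(picture, label): "pixels" (480x640 bool, what is visible of it) and "centre" ([column, row] in pixels, amid what is visible of it).
- pinpoint(picture, label): "centre" ([column, row] in pixels: a listed point, or the origin of a listed thing).
The state is a dict: "clock": time; "qpos": joint angles; "qd": joint speeds; "joint_efforts": joint torques, N m; "position": TCP position; "tool_rot": TCP orientation; "force": force on the tool from outside, world axes, zero at the start; "moment": the same for the moment, N m; "grip_width": finger opening in m.
Only numpy, scipy, OpenCV 4.12 (cv2) and the standard library are available. Lean on these libraries where they do the work, as an engineer would, in place of code of your own. Each camera call takes 0.05 s, during which the arm holds its last target.

## Working session

There is one attempt and no reset: what is moved stays moved. The work goes in short steps, Python scripts to look and compute and a tool call to move; the robot and the scene stay as the last step left them, time stands still between calls to the robot, and variables do not carry over. Pictures are saved under pics/ and viewed, and the job is handed in when it is done.

Besides the shell and the picture viewer there is one more tool, called in YAML: its name, and indented under it one key for each argument. send_rows: Moves the arm, as the interface text tells. Its arguments: {"type":"object","properties":{"rows":{"type":"array","items":{"type":"object","properties":{"dx":{"type":"number"},"dy":{"type":"number"},"dz":{"type":"number"},"rx":{"type":"number"},"ry":{"type":"number"},"rz":{"type":"number"},"fingers":{"type":"number"}}}},"squeeze":{"type":"number"}},"required":["rows"]}

```bash
ls; mkdir -p pics; python3 - <<'E'
from workcell import telemetry, grab_frame, job, cut_out, pinpoint, bot
import cv2
print(telemetry.observe()); print(bot.tip_extent)
for n in ("side","top"):
    f=grab_frame(n); cv2.imwrite(f"pics/{n}0.png",f["pixels"]); print(n,f["fx"],f["fy"],f["cx"],f["cy"],f["R"],f["t"])
    for l in ["mould","cover_knob","slot","latch_pin","latch_pivot","core_handle","core_tip","rest","bottle","cast","brush"]:
        print(l,[(round(d["conf"],2),[round(float(v),1) for v in d["centre"]]) for d in pinpoint(f,l)])
E
```

```text
pics
{'clock': 0.0, 'qpos': array([-1.20419921,  0.52203301, -0.03629233,  1.59999067,  0.02116571,
        1.02113818, -0.11280469]), 'qd': array([-3.21089144e-04, -1.62118775e-03,  2.79973672e-04, -5.85085398e-04,
        8.00753929e-05, -1.34902240e-03, -3.34831343e-04]), 'joint_efforts': array([ 6.16527559e-04, -9.27101541e+01,  1.98100895e+00, -3.69941676e+01,
        1.80198450e-02,  7.83811585e-03, -1.86190562e-05]), 'position': array([0.26429015, 0.56596594, 0.21302051]), 'tool_rot': array([-1.50807703,  1.56961086, -1.94493747]), 'force': array([-0.6670095 , -0.14810467,  0.45720788]), 'moment': array([ 0.02455048, -0.0140994 , -0.01582685]), 'grip_width': 0.08485516831984517}
0.008
side 461.9380518250957 461.9380518250957 314.7713069755424 240.88246738522102 [[ 0.89415207 -0.44757368 -0.01303371]
 [-0.22249852 -0.41886525 -0.88036715]
 [ 0.3885698   0.79008209 -0.47411371]] [-0.44495002  0.16269463  1.28134303]
mould []
cover_knob [(0.86, [343.2, 221.6])]
slot [(0.98, [323.6, 222.9]), (0.53, [353.7, 288.3])]
latch_pin [(0.63, [309.4, 234.1])]
latch_pivot [(0.85, [301.9, 225
[... 430 characters left out ...]
8787082929266 [[ 0.02808578 -0.99955647 -0.00990171]
 [-0.98769999 -0.02622565 -0.15414584]
 [ 0.15381779  0.01410922 -0.98799849]] [-0.09987333  0.45046605  1.62657779]
mould [(0.97, [264.6, 199.4])]
cover_knob [(0.64, [296.9, 184.7])]
slot [(0.89, [274.3, 194.9])]
latch_pin [(0.63, [416.9, 243.2]), (0.56, [298.5, 228.9])]
latch_pivot [(0.77, [276.9, 228.6])]
core_handle [(0.97, [416.7, 242.9]), (0.96, [449.3, 317.6]), (0.77, [450.7, 237.7]), (0.76, [359.7, 277.6])]
core_tip [(0.93, [407.0, 306.4]), (0.82, [492.5, 231.1]), (0.59, [377.2, 317.0])]
rest [(0.91, [406.3, 251.2]), (0.47, [274.8, 193.3])]
bottle [(0.91, [159.2, 235.2])]
cast [(0.88, [413.5, 178.4])]
brush [(0.76, [171.4, 160.6])]
```

View pics/side0.png

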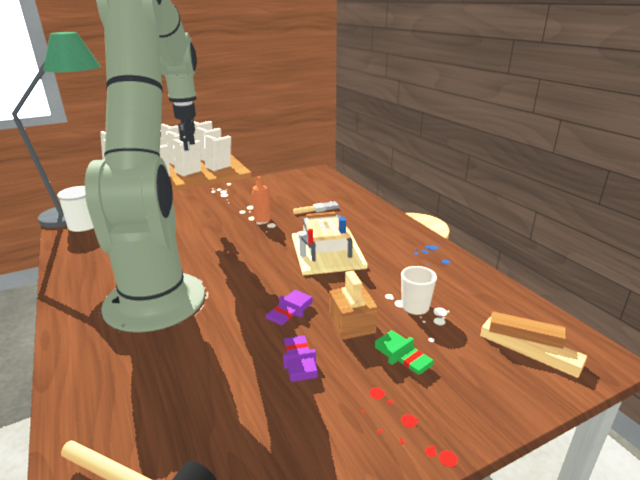

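View pics/top0.png

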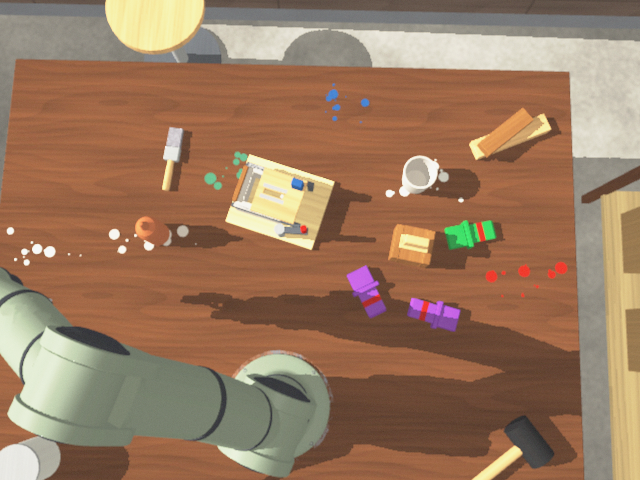

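```bash
python3 - <<'E'
import cv2
a=cv2.imread("pics/top0.png"); b=cv2.imread("pics/side0.png")
cv2.imwrite("pics/c1.png",cv2.resize(a[140:270,210:370],None,fx=5,fy=4.6,interpolation=cv2.INTER_CUBIC)[:600])
cv2.imwrite("pics/c1.png",cv2.resize(a[140:260,210:370],None,fx=5,fy=5,interpolation=cv2.INTER_CUBIC))
cv2.imwrite("pics/c2.png",cv2.resize(a[210:330,340:500],None,fx=5,fy=5,interpolation=cv2.INTER_CUBIC))
cv2.imwrite("pics/c3.png",cv2.resize(b[190:340,270:470],None,fx=4,fy=4,interpolation=cv2.INTER_CUBIC))
E
```

```text
(no output)
```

View pics/c1.png

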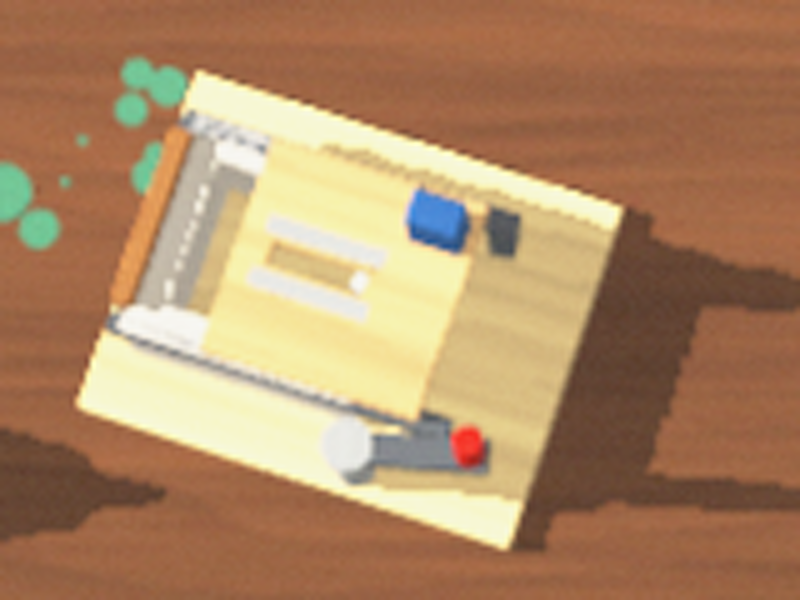

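View pics/c2.png

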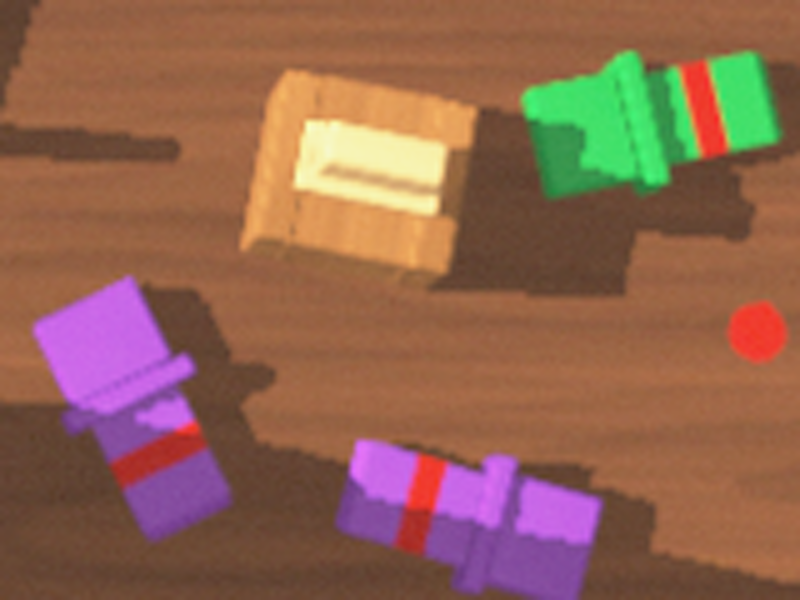

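View pics/c3.png

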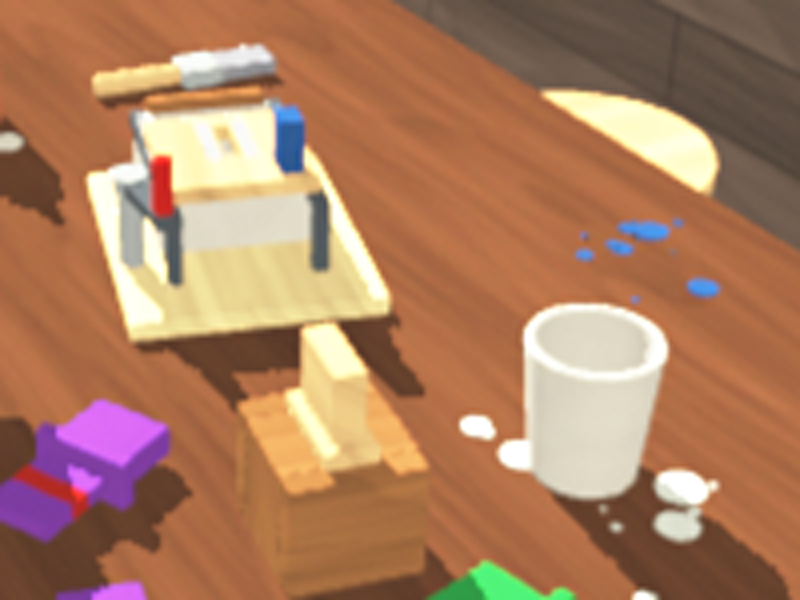

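Only one wooden core: it stands in the rest, at top (417,243) and side (354,284). The green one (top 470,234) and the purple ones (top 367,292 and 434,313) lie loose and are decoys. The crop confirms the wooden handle.

The mould's end stop points to image left in the top view. The knob is at (297,184), the red pin at (304,229) and the slot at (274,195).

```bash
cat > h.py <<'E'
import numpy as np, cv2
from scipy.optimize import least_squares
def proj(f,X):
    X=np.atleast_2d(X); c=X@np.array(f["R"]).T+np.array(f["t"])
    return np.c_[f["fx"]*c[:,0]/c[:,2]+f["cx"], f["fy"]*c[:,1]/c[:,2]+f["cy"]]
def onz(f,uv,z):
    uv=np.atleast_2d(uv); R=np.array(f["R"]);t=np.array(f["t"]); C=-R.T@t
    d=np.c_[(uv[:,0]-f["cx"])/f["fx"],(uv[:,1]-f["cy"])/f["fy"],np.ones(len(uv))]@R
    s=(z-C[2])/d[:,2]; return C+d*s[:,None]
def Rz(a): return np.array([[np.cos(a),-np.sin(a),0],[np.sin(a),np.cos(a),0],[0,0,1]])
def box(cx,cy,sx,sy,z0,z1):
    return np.array([[cx+a*sx/2,cy+b*sy/2,z] for a in(-1,1) for b in(-1,1) for z in(z0,z1)])
def crop(u,s,o): return (np.array(u,float)+.5)/s-.5+np.array(o)
def tri(fs,uvs):
    r=least_squares(lambda X:np.concatenate([(proj(f,X)[0]-uv) for f,uv in zip(fs,uvs)]),[0.5,0,0.1]); return r.x,r.fun
E
python3 - <<'E'
from h import *
import pickle
from workcell import grab_frame, cut_out,pinpoint
fs=grab_frame("side"); ft=grab_frame("top")
pickle.dump((fs,ft),open("f0.pkl","wb"))
for f in (fs,ft): print("cam",-np.array(f["R"]).T@np.array(f["t"]))
m=np.array([[.1,.125,.015],[.1,-.125,.015],[-.1,-.125,.015],[-.1,.125,.015]])
tp=crop([[197,70],[625,208],[510,550],[78,405]],5,(210,140))
print(onz(ft,tp,.015))
sp=crop([[388,292],[130,328],[90,175]],4,(270,190))
def pose(p,m): return m@Rz(p[2]).T+[p[0],p[1],0]
for mode in("top","side","both"):
    def r(p):
        X=pose(p,m); a=(proj(ft,X)-tp).ravel(); b=(proj(fs,X[1:])-sp).ravel()
        return {"top":a,"side":b,"both":np.r_[a,b]}[mode]
    s=least_squares(r,[.55,.05,-.3]); print(mode,s.x.round(4),s.fun.round(1))
for f in(fs,ft):
    for l in("cover_knob","latch_pin","slot","core_handle","bottle","cast","brush"):
        r=cut_out(f,l); print(l,[(round(d["conf"],2),np.round(d["centre"],1),int(d["pixels"].sum())) for d in r[:4]])
X,e=tri((fs,ft),([343.2,221.6],[296.9,184.7]));print("knob",X,e)
X,e=tri((fs,ft),([323.6,222.9],[274.3,194.9]));print("slot",X,e)
X,e=tri((fs,ft),([309.4,234.1],[303,229.5]));print("pin",X,e)
X,e=tri((fs,ft),([354.6,284.2],[416.7,242.9]));print("core",X,e)
X,e=tri((fs,ft),([353.2,323.3],[406.3,251.2]));print("rest",X,e)
print("bottle",onz(ft,[159.2,235.2],0),"cast",onz(ft,[413.5,178.4],0),"brush",onz(ft,[171,160],0))
E
```

```text
cam [-0.06383891 -1.14336697  0.74493396]
cam [ 0.19753374 -0.11096501  1.67550495]
[[ 0.6810317   0.10587415  0.015     ]
 [ 0.60809689 -0.13487621  0.015     ]
 [ 0.41550464 -0.07677753  0.015     ]
 [ 0.48941328  0.16275436  0.015     ]]
top [ 0.5485  0.0142 -0.2944] [ 0.4  0.2 -0.2  0.1 -0.1 -0.4 -0.   0.1]
side [ 0.5492  0.0146 -0.2898] [ 0.6  1.2  0.1 -1.  -0.8 -0.5]
both [ 0.5487  0.0142 -0.293 ] [ 0.3  0.2 -0.2 -0.1 -0.1 -0.5 -0.   0.1  0.4  1.4 -0.1 -0.9 -0.7 -0.5]
cover_knob [(0.78, array([326.6, 227.6]), 786)]
latch_pin [(0.73, array([329.2, 226.2]), 849), (0.71, array([352.4, 314.5]), 1726), (0.56, array([308.9, 236.5]), 195)]
slot []
core_handle [(0.9, array([287.8, 309.2]), 912), (0.84, array([351.1, 289.6]), 508), (0.84, array([303.2, 359.2]), 1207), (0.8, array([402.5, 351.2]), 1314)]
bottle [(0.67, array([260.7, 203.7]), 685), (0.48, array([309.3, 238.5]), 196)]
cast [(0.67, array([416.1, 289. ]), 1400)]
brush [(0.76, array([318.6, 209.4]), 275), (0.22, array([328.5, 226.3]), 769)]
cover_knob [(0.74, array([279.6, 191.9]), 1925)]
latch_pin [(0.86, array([289.5, 226.4
[... 343 characters left out ...]
array([287.7, 229. ]), 286)]
brush [(0.94, array([173. , 149.3]), 714), (0.38, array([291.1, 229.3]), 280)]
knob [ 0.57269298 -0.03746921  0.12386794] [-1.57791299  0.32794388  0.58178656 -1.23032357]
slot [0.54462872 0.02384917 0.10099621] [ 0.65041653 -0.12606926 -0.22181397  0.50038183]
pin [ 0.45349655 -0.05546535  0.11913276] [-0.13655509  0.02461186  0.0464303  -0.11187096]
core [ 0.42928122 -0.34762301  0.12209709] [-1.36669155  0.28260009  0.62686408 -1.33198859]
rest [ 0.42867018 -0.34012535 -0.00265183] [-2.96980746  0.58962823  1.3436797  -2.96494365]
bottle [[0.44630193 0.34574679 0.        ]] cast [[ 0.62547348 -0.35507628  0.        ]] brush [[0.66124766 0.32688945 0.        ]]
```

```bash
python3 - <<'E'
from h import *
import pickle
fs,ft=pickle.load(open("f0.pkl","rb"))
p=np.array([.5485,.0142,0]);R=Rz(-.294)
def mf(u,z,s=5,o=(210,140),f=ft): return ((onz(f,crop(u,s,o),z)-p)@R*1000).round(1)
print("cover",mf([[268,140],[205,347],[420,418],[470,262]],.092))
print("strips corners",mf([[272,214],[386,250],[268,230],[384,266],[253,266],[368,303],[248,284],[365,320]],.092))
print("slot dark ends",mf([[272,240],[266,262],[365,272]],.092))
print("knob top",mf([[417,188],[467,203],[459,236],[409,221]],.137))
print("pin top",mf([[466,440]],.137),"pivot",mf([[348,444]],.11))
print("rest/core", onz(ft,crop([[302,120],[444,145],[437,214],[295,187]],5,(340,210)),.092))
print("rest top", onz(ft,crop([[288,70],[476,107],[447,275],[262,242]],5,(340,210)),.08))
print("handle top", onz(ft,crop([[322,165],[328,180],[436,190],[440,180]],5,(340,210)),.142))
E
python3 - <<'E'
import cv2
a=cv2.imread("pics/top0.png"); b=cv2.imread("pics/side0.png")
cv2.imwrite("pics/c4.png",cv2.resize(a[220:270,385:445],None,fx=12,fy=12,interpolation=cv2.INTER_CUBIC))
cv2.imwrite("pics/c5.png",cv2.resize(b[265:345,320:390],None,fx=7,fy=7,interpolation=cv2.INTER_CUBIC))
E
```

```text
cover [[ 57.4  61.5  92. ]
 [-58.7  56.1  92. ]
 [-59.  -63.3  92. ]
 [ 28.3 -61.5  92. ]]
strips corners [[ 20.   46.2  92. ]
 [ 20.5 -17.3  92. ]
 [ 11.1  45.4  92. ]
 [ 12.  -19.1  92. ]
 [ -9.7  46.5  92. ]
 [ -9.5 -17.6  92. ]
 [-19.7  45.8  92. ]
 [-18.6 -19.   92. ]]
slot dark ends [[  6.7  41.6  92. ]
 [ -5.5  40.7  92. ]
 [  5.8 -10.7  92. ]]
knob top [[ 47.3 -27.7 137. ]
 [ 47.9 -54.6 137. ]
 [ 30.1 -56.3 137. ]
 [ 29.5 -29.4 137. ]]
pin top [[-69.2 -93.6 137. ]] pivot [[-86.3 -34.2 110. ]]
rest/core [[ 0.45353012 -0.30714595  0.092     ]
 [ 0.44233023 -0.38089921  0.092     ]
 [ 0.40609318 -0.37728045  0.092     ]
 [ 0.4182388  -0.3037685   0.092     ]]
rest top [[ 0.4818971  -0.30109627  0.08      ]
 [ 0.46479168 -0.39969393  0.08      ]
 [ 0.37583192 -0.38449839  0.08      ]
 [ 0.39051747 -0.28826909  0.08      ]]
handle top [[ 0.4227977  -0.31115373  0.142     ]
 [ 0.41526256 -0.31420948  0.142     ]
 [ 0.41164043 -0.36836676  0.142     ]
 [ 0.41676356 -0.37037002  0.142     ]]
```

View pics/c4.png

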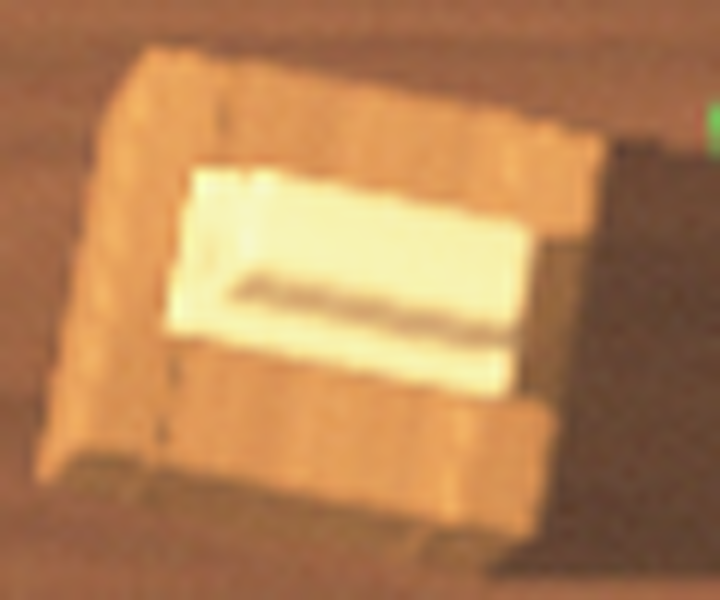

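View pics/c5.png

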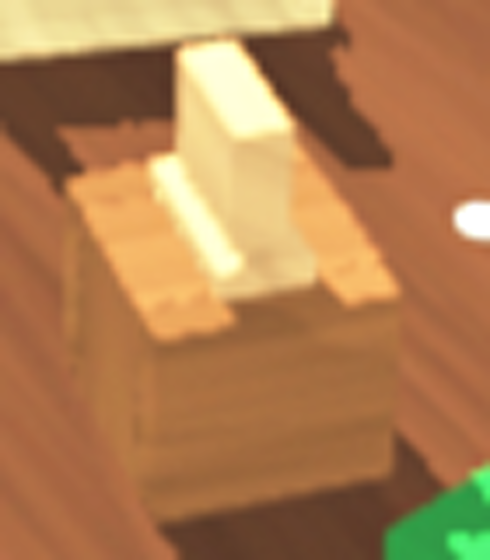

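```bash
cat >> h.py <<'E'
MP=np.array([.5485,.0142,0]); MY=-.294
def m2w(v): return np.atleast_2d(v)@Rz(MY).T+MP
from scipy.spatial.transform import Rotation as Ro
def tool_R(): 
    from workcell import telemetry
    s=telemetry.observe(); return s,Ro.from_euler('xyz',s["tool_rot"])
def go(pos,jaw=None):
    """shift cm and turn(10deg) to TCP pos with tool x down and jaw axis at world angle jaw (mod pi)"""
    s,R=tool_R(); M=R.as_matrix()
    if jaw is None: a=np.arctan2(M[1,1],M[0,1])
    else:
        a0=np.arctan2(M[1,1],M[0,1]); a=jaw+np.pi*np.round((a0-jaw)/np.pi)
    x=np.array([0,0,-1.]);y=np.array([np.cos(a),np.sin(a),0]);T=np.c_[x,y,np.cross(x,y)]
    d=M.T@(np.array(pos)-s["position"])*100; r=(R.inv()*Ro.from_matrix(T)).as_rotvec()/np.radians(10)
    print("t",round(s["clock"],2),"pos",s["position"].round(4),"jaw",round(np.arctan2(M[1,1],M[0,1]),3),"F",s["force"].round(1),"w",round(s["grip_width"],4),"q",s["qpos"].round(2))
    print("shift cm",d.round(3),"turn",r.round(3)); print("tool axes\n",M.round(3))
E
python3 - <<'E'
from h import *
import pickle
fs,ft=pickle.load(open("f0.pkl","rb"))
R=Rz(MY)
print("mould o", (onz(ft,[264.6,199.4],0)-MP)@R)
print("stop", (onz(ft,crop([[178,130],[112,305],[190,130],[130,305]],5,(210,140)),.09)-MP)@R)
go(m2w([38.7e-3,-42e-3,.26])[0],MY)
oy=.038
img=cv2.resize(ft["pixels"][140:260,210:370],None,fx=5,fy=5,interpolation=cv2.INTER_CUBIC)
img2=cv2.resize(fs["pixels"][190:340,270:470],None,fx=4,fy=4,interpolation=cv2.INTER_CUBIC)
def draw(B,col):
  W=m2w(B)
  for im,f,s,o in((img,ft,5,(210,140)),(img2,fs,4,(270,190))):
    q=((proj(f,W)-o+.5)*s-.5).astype(int)
    for i in range(8):
      for k in(1,2,4):
        j=i^k
        if j>i: cv2.line(im,tuple(map(int,q[i])),tuple(map(int,q[j])),col,1)
draw(box(0,0,.2,.25,0,.015),(0,0,0))
draw(box(0,-.0024,.12,.12,.078,.092),(255,0,255))
draw(box(0.0003,.0139,.014,.054,.078,.092),(0,255,0))
draw(box(.0387,-.042,.02,.03,.092,.137),(0,255,255))
pv=np.array([-.085,oy-.072]); 
for a in (.28,):
  c=pv+.065*np.array([np.sin(a),-np.cos(a)]); draw(box(c[0],c[1],.016,.016,.091,.137),(255,255,0))
draw(box(pv[0],pv[1],.004,.004,0,.12),(255,0,0))
draw(box(0,oy+.06,.1,.001,.015,.09),(0,0,255))
cv2.imwrite("pics/o1.png",img);cv2.imwrite("pics/o2.png",img2)
E
```

```text
mould o [[-0.00676301  0.04419186  0.        ]]
stop [[ 0.04794598  0.10908613  0.09      ]
 [-0.05258744  0.11047419  0.09      ]
 [ 0.04995152  0.10302167  0.09      ]
 [-0.04959956  0.10145718  0.09      ]]
t 2.0 pos [0.2644 0.5663 0.2136] jaw 1.134 F [-0.6 -0.1 -0.3] w 0.0856 q [-1.2   0.52 -0.04  1.6   0.02  1.02 -0.11]
shift cm [ -4.642 -41.614  53.529] turn [8.182 0.    0.   ]
tool axes
 [[-0.     0.423  0.906]
 [-0.     0.906 -0.423]
 [-1.    -0.    -0.   ]]
```

View pics/o1.png

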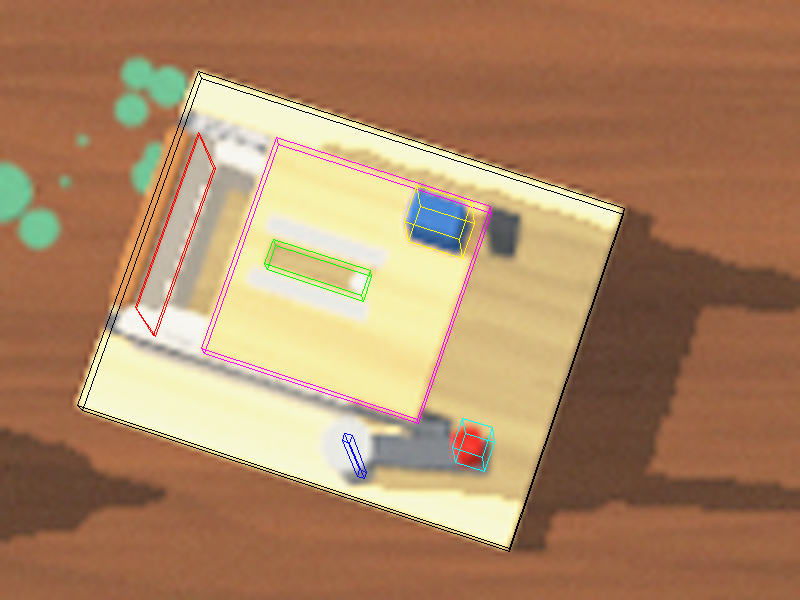

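View pics/o2.png

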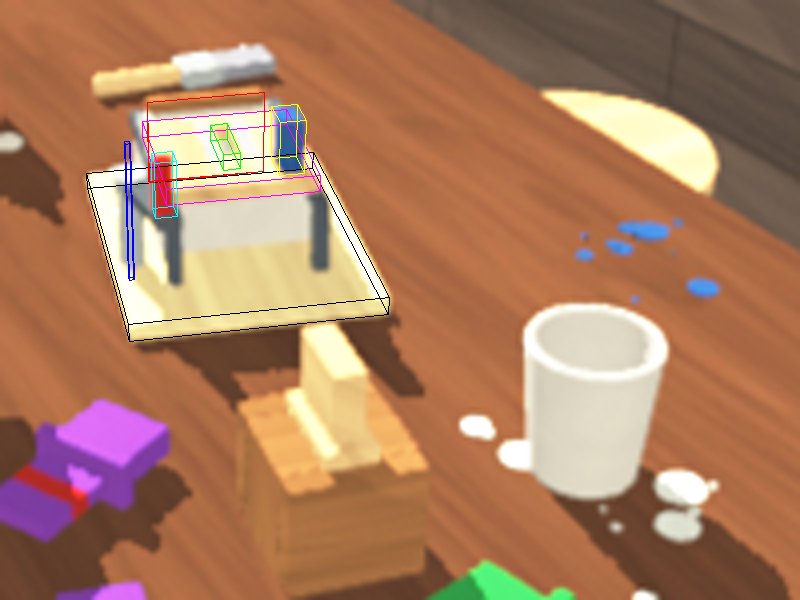

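send_rows:
  rows:
    - {"dx":-4.6,"fingers":-0.2}
    - {"dx":-4.6,"dy":-4.0,"dz":5.0,"rx":0.7,"fingers":-0.2}
    - {"dx":-4.6,"dy":-8.0,"dz":10.0,"rx":1.5,"fingers":-0.2}
    - {"dx":-4.6,"dy":-12.0,"dz":15.0,"rx":2.4,"fingers":-0.2}
    - {"dx":-4.6,"dy":-16.0,"dz":20.5,"rx":3.3,"fingers":-0.2}
    - {"dx":-4.6,"dy":-20.0,"dz":25.5,"rx":4.2,"fingers":-0.2}
    - {"dx":-4.6,"dy":-24.0,"dz":31.0,"rx":5.1,"fingers":-0.2}
    - {"dx":-4.6,"dy":-28.0,"dz":36.0,"rx":6.0,"fingers":-0.2}

```text
invalid input at $.rows[0]: expected keys dx, dy, dz, rx, ry, rz, fingers
```

```bash
python3 - <<'E'
from h import *
go(m2w([38.7e-3,-41e-3,.16])[0],MY)
E
```

```text
t 2.0 pos [0.2644 0.5663 0.2136] jaw 1.134 F [-0.6 -0.1 -0.3] w 0.0856 q [-1.2   0.52 -0.04  1.6   0.02  1.02 -0.11]
shift cm [  5.358 -41.515  53.515] turn [8.182 0.    0.   ]
tool axes
 [[-0.     0.423  0.906]
 [-0.     0.906 -0.423]
 [-1.    -0.    -0.   ]]
```

send_rows:
  rows:
    - {"dx":-4.6,"dy":0,"dz":0,"rx":0,"ry":0,"rz":0,"fingers":-0.2}
    - {"dx":-4.6,"dy":-4.0,"dz":5.0,"rx":0.7,"ry":0,"rz":0,"fingers":-0.2}
    - {"dx":-4.6,"dy":-8.0,"dz":10.0,"rx":1.5,"ry":0,"rz":0,"fingers":-0.2}
    - {"dx":-4.6,"dy":-12.0,"dz":15.0,"rx":2.4,"ry":0,"rz":0,"fingers":-0.2}
    - {"dx":-4.6,"dy":-16.0,"dz":20.5,"rx":3.3,"ry":0,"rz":0,"fingers":-0.2}
    - {"dx":-4.6,"dy":-20.0,"dz":25.5,"rx":4.2,"ry":0,"rz":0,"fingers":-0.2}
    - {"dx":-4.6,"dy":-24.0,"dz":31.0,"rx":5.1,"ry":0,"rz":0,"fingers":-0.2}
    - {"dx":-4.6,"dy":-28.0,"dz":36.0,"rx":6.0,"ry":0,"rz":0,"fingers":-0.2}

```text
clock: 3.0
position: [0.4645, 0.1752, 0.2599]
tool_rot: [2.181, 1.57, 0.692]
force: [1.1, -0.1, -0.6]
grip_width: 0.0514
```

```bash
python3 - <<'E'
from h import *
go(m2w([38.7e-3,-41e-3,.16])[0],MY)
E
```

```text
t 3.0 pos [0.4645 0.1752 0.2599] jaw 0.082 F [ 1.1 -0.1 -0.6] w 0.0514 q [-0.74  0.27  0.33  1.89 -0.1   1.   -0.29]
shift cm [ 9.99   9.144 21.971] turn [ 2.154 -0.004 -0.003]
tool axes
 [[ 0.001  0.997  0.082]
 [ 0.001  0.082 -0.997]
 [-1.     0.001 -0.   ]]
```

send_rows:
  rows:
    - {"dx":0,"dy":2.1,"dz":5.0,"rx":0.6,"ry":0,"rz":0,"fingers":-0.2}
    - {"dx":0,"dy":4.2,"dz":10.0,"rx":1.2,"ry":0,"rz":0,"fingers":-0.2}
    - {"dx":2,"dy":6.4,"dz":15.3,"rx":1.8,"ry":0,"rz":0,"fingers":-0.2}
    - {"dx":5,"dy":8.0,"dz":19.0,"rx":2.18,"ry":0,"rz":0,"fingers":-0.2}
    - {"dx":8,"dy":8.5,"dz":20.4,"rx":2.18,"ry":0,"rz":0,"fingers":-0.2}
    - {"dx":10,"dy":8.5,"dz":20.4,"rx":2.18,"ry":0,"rz":0,"fingers":-0.2}
    - {"dx":10,"dy":8.5,"dz":20.4,"rx":2.18,"ry":0,"rz":0,"fingers":-0.2}
    - {"dx":10,"dy":8.5,"dz":20.4,"rx":2.18,"ry":0,"rz":0,"fingers":-0.2}

```text
clock: 4.0
position: [0.5665, -0.0188, 0.1605]
tool_rot: [2.002, 1.57, 0.138]
force: [-0.2, 0.6, -0.2]
grip_width: 0.051
```

```bash
python3 - <<'E'
from h import *
go(m2w([38.7e-3,-41e-3,.108])[0],MY)
from workcell import grab_frame
for n in("side","top"):
    f=grab_frame(n); im=f["pixels"][150:300,220:420]; cv2.imwrite(f"pics/a_{n}.png",cv2.resize(im,None,fx=4,fy=4,interpolation=cv2.INTER_CUBIC))
E
```

```text
t 4.0 pos [ 0.5665 -0.0188  0.1605] jaw -0.293 F [-0.2  0.6 -0.2] w 0.051 q [-0.37  0.53  0.42  1.83 -0.28  0.84 -0.11]
shift cm [5.248 1.189 1.469] turn [ 0.003 -0.002 -0.005]
tool axes
 [[ 0.001  0.957 -0.289]
 [ 0.    -0.289 -0.957]
 [-1.     0.001 -0.   ]]
```

View pics/a_side.png

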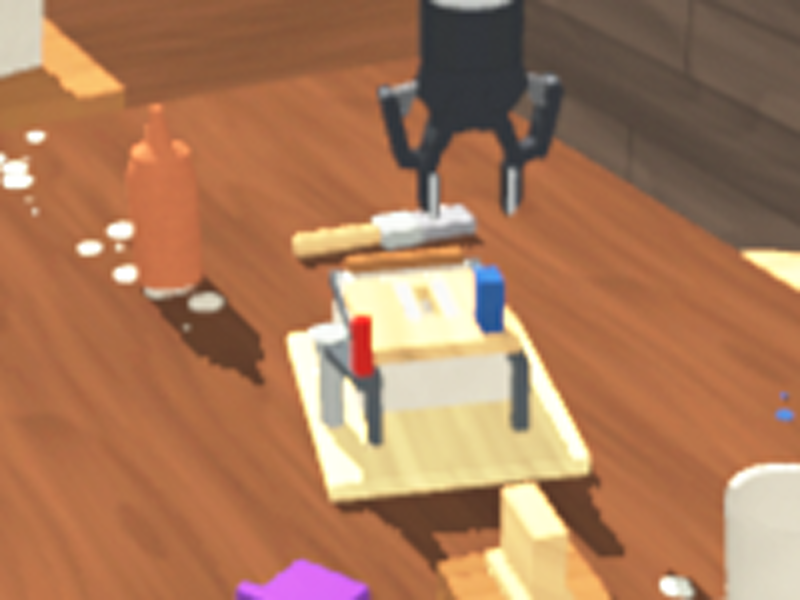

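The side view shows the gripper above the cover with its jaws across the knob (fingertips at crop 433 and 511, 212). Nothing has been touched. Next: move over the knob, lower and grip.

send_rows:
  rows:
    - {"dx":0,"dy":1.2,"dz":1.5,"rx":0,"ry":0,"rz":0,"fingers":-0.2}
    - {"dx":1.5,"dy":1.2,"dz":1.5,"rx":0,"ry":0,"rz":0,"fingers":-0.2}
    - {"dx":3.5,"dy":1.2,"dz":1.5,"rx":0,"ry":0,"rz":0,"fingers":-0.2}
    - {"dx":5.2,"dy":1.2,"dz":1.5,"rx":0,"ry":0,"rz":0,"fingers":-0.2}
    - {"dx":5.2,"dy":1.2,"dz":1.5,"rx":0,"ry":0,"rz":0,"fingers":0.3}
    - {"dx":5.2,"dy":1.2,"dz":1.5,"rx":0,"ry":0,"rz":0,"fingers":1.0}
    - {"dx":5.2,"dy":1.2,"dz":1.5,"rx":0,"ry":0,"rz":0,"fingers":1.0}
    - {"dx":5.2,"dy":1.2,"dz":1.5,"rx":0,"ry":0,"rz":0,"fingers":1.0}
  squeeze: 30

```text
clock: 5.1
position: [0.5739, -0.0371, 0.108]
tool_rot: [1.548, 1.569, -0.317]
force: [4.6, -2.0, -9.4]
grip_width: 0.019
```

```bash
python3 - <<'E'
from h import *
go(m2w([38.7e-3,-41e-3+.042,.108])[0],MY)
from workcell import grab_frame
for n in("side","top"):
    f=grab_frame(n); im=f["pixels"][140:260,210:370]; cv2.imwrite(f"pics/b_{n}.png",cv2.resize(im,None,fx=5,fy=5,interpolation=cv2.INTER_CUBIC))
E
```

```text
t 5.1 pos [ 0.5739 -0.0371  0.108 ] jaw -0.294 F [ 4.6 -2.  -9.4] w 0.019 q [-0.31  0.61  0.38  1.84 -0.32  0.75 -0.04]
shift cm [ 0.    -0.042 -4.27 ] turn [ 0.001  0.    -0.009]
tool axes
 [[ 0.001  0.957 -0.29 ]
 [-0.    -0.29  -0.957]
 [-1.     0.002  0.   ]]
```

View pics/b_side.png

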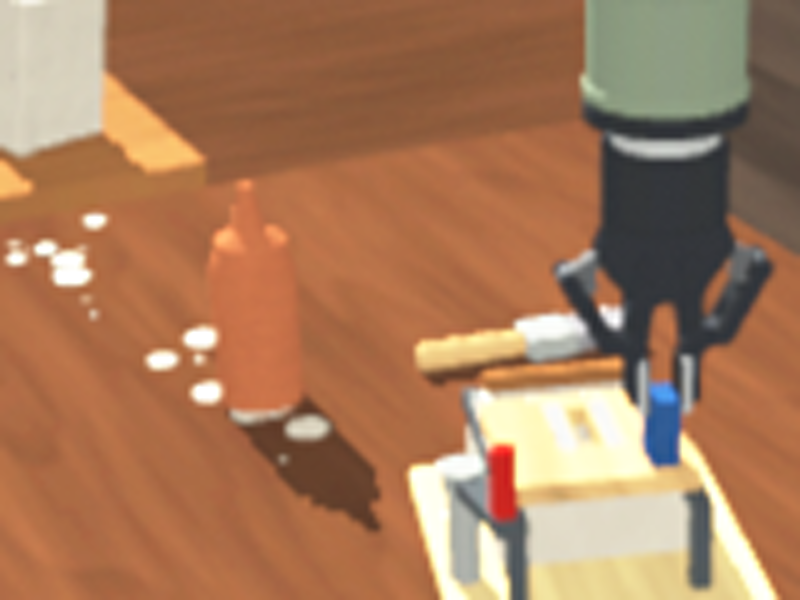

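View pics/b_top.png

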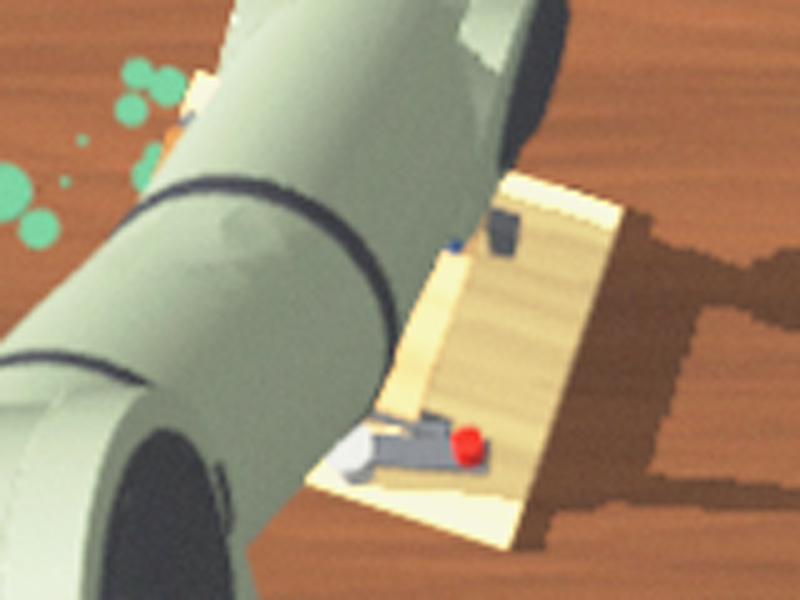

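send_rows:
  rows:
    - {"dx":0,"dy":0,"dz":-0.5,"rx":0,"ry":0,"rz":0,"fingers":1.0}
    - {"dx":0,"dy":0,"dz":-1.1,"rx":0,"ry":0,"rz":0,"fingers":1.0}
    - {"dx":0,"dy":0,"dz":-1.7,"rx":0,"ry":0,"rz":0,"fingers":1.0}
    - {"dx":0,"dy":0,"dz":-2.3,"rx":0,"ry":0,"rz":0,"fingers":1.0}
    - {"dx":0,"dy":0,"dz":-2.9,"rx":0,"ry":0,"rz":0,"fingers":1.0}
    - {"dx":0,"dy":0,"dz":-3.5,"rx":0,"ry":0,"rz":0,"fingers":1.0}
    - {"dx":0,"dy":0,"dz":-4.0,"rx":0,"ry":0,"rz":0,"fingers":1.0}
    - {"dx":0,"dy":0,"dz":-4.2,"rx":0,"ry":0,"rz":0,"fingers":1.0}

```text
clock: 6.2
position: [0.5859, 0.0031, 0.108]
tool_rot: [1.273, 1.569, -0.592]
force: [2.0, -8.2, -6.6]
grip_width: 0.0191
```

```bash
python3 - <<'E'
from h import *
go(m2w([38.7e-3,-41e-3+.042,.108])[0],MY)
s,_=tool_R(); print("F mould", s["force"]@Rz(MY))
E
```

```text
t 6.2 pos [0.5859 0.0031 0.108 ] jaw -0.294 F [ 2.  -8.2 -6.6] w 0.0191 q [-0.37  0.63  0.39  1.81 -0.32  0.76 -0.11]
shift cm [-0.003 -0.03  -0.076] turn [ 0.002  0.002 -0.007]
tool axes
 [[ 0.001  0.957 -0.289]
 [-0.001 -0.289 -0.957]
 [-1.     0.001  0.   ]]
F mould [ 4.27256932 -7.32262763 -6.62522724]
```

send_rows:
  rows:
    - {"dx":0,"dy":0,"dz":-0.1,"rx":0,"ry":0,"rz":0,"fingers":1.0}
    - {"dx":0,"dy":0,"dz":-0.2,"rx":0,"ry":0,"rz":0,"fingers":1.0}
    - {"dx":0,"dy":0,"dz":-0.3,"rx":0,"ry":0,"rz":0,"fingers":1.0}
    - {"dx":0,"dy":0,"dz":-0.4,"rx":0,"ry":0,"rz":0,"fingers":1.0}
    - {"dx":0,"dy":0,"dz":-0.4,"rx":0,"ry":0,"rz":0,"fingers":1.0}
    - {"dx":0,"dy":0,"dz":-0.4,"rx":0,"ry":0,"rz":0,"fingers":1.0}
    - {"dx":0,"dy":0,"dz":-0.4,"rx":0,"ry":0,"rz":0,"fingers":1.0}
    - {"dx":0,"dy":0,"dz":-0.4,"rx":0,"ry":0,"rz":0,"fingers":1.0}

```text
clock: 7.2
position: [0.586, 0.0032, 0.108]
tool_rot: [0.175, 1.567, -1.693]
force: [-2.5, -20.9, -4.8]
grip_width: 0.0188
```

```bash
python3 - <<'E'
from h import *
go(m2w([38.7e-3,-41e-3+.042,.108])[0],MY)
s,_=tool_R(); print("F mould", s["force"]@Rz(MY))
E
```

```text
t 7.2 pos [0.586  0.0032 0.108 ] jaw -0.297 F [ -2.5 -20.9  -4.8] w 0.0188 q [-0.38  0.63  0.39  1.81 -0.32  0.76 -0.12]
shift cm [ 0.001 -0.037 -0.069] turn [-0.014  0.024 -0.004]
tool axes
 [[-0.001  0.956 -0.292]
 [-0.004 -0.292 -0.956]
 [-1.     0.001  0.004]]
F mould [  3.6740193  -20.76442405  -4.78348965]
```

send_rows:
  rows:
    - {"dx":0,"dy":0,"dz":0.35,"rx":0,"ry":0,"rz":0,"fingers":1.0}
    - {"dx":0,"dy":0,"dz":0.35,"rx":0,"ry":0,"rz":0,"fingers":-0.2}
    - {"dx":0,"dy":0,"dz":0.35,"rx":0,"ry":0,"rz":0,"fingers":-0.2}
    - {"dx":0,"dy":0,"dz":0.35,"rx":0,"ry":0,"rz":0,"fingers":-0.2}
    - {"dx":-1.5,"dy":0,"dz":0.35,"rx":0,"ry":0,"rz":0,"fingers":-0.2}
    - {"dx":-3.5,"dy":0,"dz":0.35,"rx":0,"ry":0,"rz":0,"fingers":-0.2}
    - {"dx":-5.5,"dy":0,"dz":0.35,"rx":0,"ry":0,"rz":0,"fingers":-0.2}
    - {"dx":-6.0,"dy":0,"dz":0.35,"rx":0,"ry":0,"rz":0,"fingers":-0.2}

```text
clock: 8.2
position: [0.5862, 0.004, 0.1694]
tool_rot: [2.032, 1.568, 0.168]
force: [0.4, -0.6, -0.0]
grip_width: 0.0516
```

```bash
python3 - <<'E'
from h import *
go(m2w([-68.6e-3,-95.1e-3,.168])[0],MY+.255)
E
```

```text
t 8.2 pos [0.5862 0.004  0.1694] jaw -0.294 F [ 0.4 -0.6 -0. ] w 0.0516 q [-0.4   0.55  0.43  1.77 -0.28  0.88 -0.15]
shift cm [  0.11  -10.771   9.62 ] turn [-1.459 -0.004 -0.013]
tool axes
 [[ 0.002  0.957 -0.289]
 [ 0.    -0.29  -0.957]
 [-1.     0.002 -0.001]]
```

send_rows:
  rows:
    - {"dx":0,"dy":-2.7,"dz":2.4,"rx":-0.36,"ry":0,"rz":0,"fingers":-0.2}
    - {"dx":0,"dy":-5.4,"dz":4.8,"rx":-0.73,"ry":0,"rz":0,"fingers":-0.2}
    - {"dx":0,"dy":-8.1,"dz":7.2,"rx":-1.1,"ry":0,"rz":0,"fingers":-0.2}
    - {"dx":0,"dy":-10.0,"dz":9.0,"rx":-1.46,"ry":0,"rz":0,"fingers":-0.2}
    - {"dx":0,"dy":-10.8,"dz":9.6,"rx":-1.46,"ry":0,"rz":0,"fingers":-0.2}
    - {"dx":0,"dy":-10.8,"dz":9.6,"rx":-1.46,"ry":0,"rz":0,"fingers":-0.2}
    - {"dx":0,"dy":-10.8,"dz":9.6,"rx":-1.46,"ry":0,"rz":0,"fingers":-0.2}
    - {"dx":0,"dy":-10.8,"dz":9.6,"rx":-1.46,"ry":0,"rz":0,"fingers":-0.2}

```text
clock: 9.2
position: [0.4549, -0.0564, 0.1675]
tool_rot: [-0.309, 1.571, -1.918]
force: [0.3, -1.1, -0.5]
grip_width: 0.0511
```

```bash
python3 - <<'E'
from h import *
go(m2w([-68.6e-3,-95.1e-3,.112])[0],MY+.255)
from workcell import grab_frame
for n in("side","top"):
    f=grab_frame(n); im=f["pixels"][150:270,230:390]; cv2.imwrite(f"pics/d_{n}.png",cv2.resize(im,None,fx=5,fy=5,interpolation=cv2.INTER_CUBIC))
E
```

```text
t 9.2 pos [ 0.4549 -0.0564  0.1675] jaw -0.039 F [ 0.3 -1.1 -0.5] w 0.0511 q [-0.32  0.35  0.39  2.09 -0.19  0.74  0.16]
shift cm [5.545 0.038 0.054] turn [0.002 0.001 0.   ]
tool axes
 [[-0.     0.999 -0.039]
 [-0.    -0.039 -0.999]
 [-1.    -0.     0.   ]]
```

View pics/d_side.png

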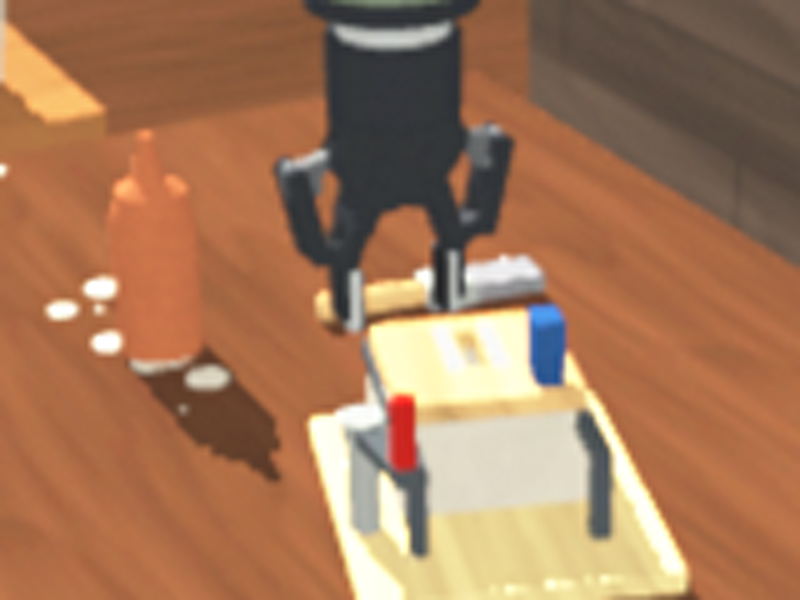

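View pics/d_top.png

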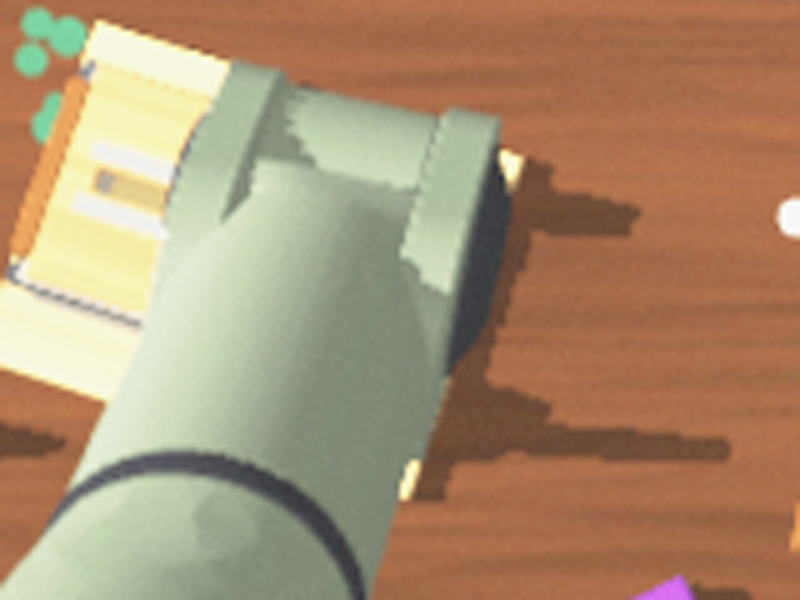

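```bash
python3 - <<'E'
from h import *
import pickle
fs,ft=pickle.load(open("f0.pkl","rb"))
s,R=tool_R();M=R.as_matrix()
for off in(-.03,-.011,0,.004,.008):
  for y in(-.0255,.0255):
    for z in (-.011,.011):
      q=proj(fs,s["position"]+M@[off,y,z]); print(off,y,z,((q-[230,150]+.5)*5-.5).round())
E
```

```text
-0.03 -0.0255 -0.011 [[350. 302.]]
-0.03 -0.0255 0.011 [[365. 317.]]
-0.03 0.0255 -0.011 [[431. 286.]]
-0.03 0.0255 0.011 [[447. 300.]]
-0.011 -0.0255 -0.011 [[351. 332.]]
-0.011 -0.0255 0.011 [[366. 347.]]
-0.011 0.0255 -0.011 [[431. 316.]]
-0.011 0.0255 0.011 [[447. 330.]]
0 -0.0255 -0.011 [[351. 350.]]
0 -0.0255 0.011 [[366. 365.]]
0 0.0255 -0.011 [[432. 333.]]
0 0.0255 0.011 [[447. 348.]]
0.004 -0.0255 -0.011 [[352. 356.]]
0.004 -0.0255 0.011 [[366. 371.]]
0.004 0.0255 -0.011 [[432. 339.]]
0.004 0.0255 0.011 [[448. 354.]]
0.008 -0.0255 -0.011 [[352. 362.]]
0.008 -0.0255 0.011 [[367. 377.]]
0.008 0.0255 -0.011 [[432. 345.]]
0.008 0.0255 0.011 [[448. 360.]]
```

```bash
python3 - <<'E'
from h import *
from workcell import grab_frame
f=grab_frame("side")
s,R=tool_R();M=R.as_matrix(); print(s["position"])
o=np.array([270,160]);k=10
im=cv2.resize(f["pixels"][160:220,270:350],None,fx=k,fy=k,interpolation=cv2.INTER_CUBIC)
for off,c in((-.011,(0,255,0)),(0,(255,0,0)),(.008,(0,0,255))):
  for y in(-.0255,.0255):
    a,b=[((proj(f,s["position"]+M@[off,y,z])[0]-o+.5)*k-.5).astype(int) for z in(-.011,.011)]
    cv2.line(im,tuple(map(int,a)),tuple(map(int,b)),c,2)
cv2.imwrite("pics/e.png",im)
E
```

```text
[ 0.45460771 -0.05657311  0.16748937]
```

View pics/e.png

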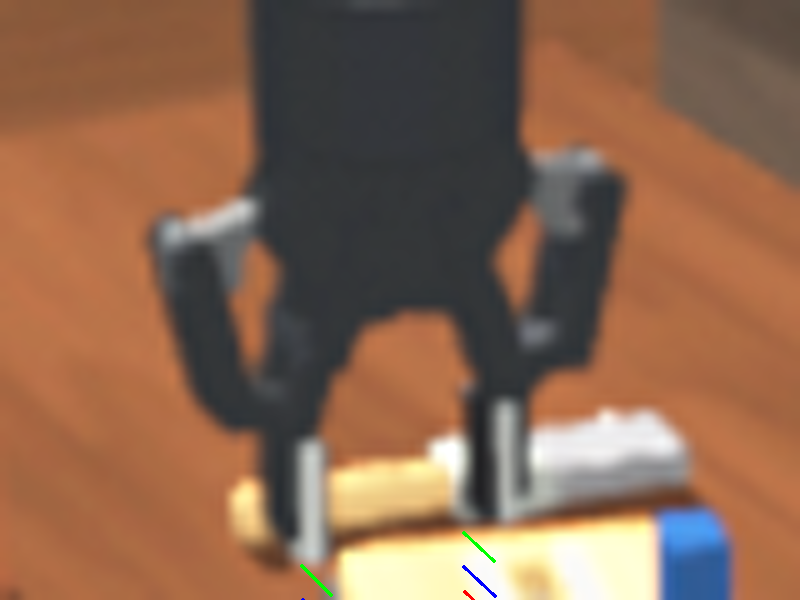

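Cover is home against the stop. The jaws are centred over the red pin; the fingertips look a little higher in the image than expected, so I lower slightly more, closing on the pin and checking force.

send_rows:
  rows:
    - {"dx":2.0,"dy":0,"dz":0,"rx":0,"ry":0,"rz":0,"fingers":-0.2}
    - {"dx":4.0,"dy":0,"dz":0,"rx":0,"ry":0,"rz":0,"fingers":-0.2}
    - {"dx":5.5,"dy":0,"dz":0,"rx":0,"ry":0,"rz":0,"fingers":-0.2}
    - {"dx":6.1,"dy":0,"dz":0,"rx":0,"ry":0,"rz":0,"fingers":0.0}
    - {"dx":6.3,"dy":0,"dz":0,"rx":0,"ry":0,"rz":0,"fingers":0.2}
    - {"dx":6.3,"dy":0,"dz":0,"rx":0,"ry":0,"rz":0,"fingers":1.0}
    - {"dx":6.3,"dy":0,"dz":0,"rx":0,"ry":0,"rz":0,"fingers":1.0}
    - {"dx":6.3,"dy":0,"dz":0,"rx":0,"ry":0,"rz":0,"fingers":1.0}
  squeeze: 20

```text
clock: 10.35
position: [0.4547, -0.0568, 0.105]
tool_rot: [1.571, 1.57, -0.039]
force: [0.4, -0.5, 2.9]
grip_width: 0.0146
```

```bash
python3 - <<'E'
from h import *
from workcell import grab_frame
f=grab_frame("side")
s,R=tool_R();M=R.as_matrix(); print(s["position"],s["force"].round(1),s["grip_width"],((s["position"]-MP)@Rz(MY)*1000).round(1))
o=np.array([270,180]);k=10
im=cv2.resize(f["pixels"][180:240,270:350],None,fx=k,fy=k,interpolation=cv2.INTER_CUBIC)
w=s["grip_width"]/2
for off,c in((-.011,(0,255,0)),(0,(255,0,0)),(.008,(0,0,255))):
  for y in(-w,w):
    a,b=[((proj(f,s["position"]+M@[off,y,z])[0]-o+.5)*k-.5).astype(int) for z in(-.011,.011)]
    cv2.line(im,tuple(map(int,a)),tuple(map(int,b)),c,2)
cv2.imwrite("pics/e2.png",im)
E
```

```text
[ 0.4546626  -0.05679951  0.10493832] [ 0.4 -1.3  4.6] 0.015062637482517863 [-69.2 -95.1 104.9]
```

View pics/e2.png

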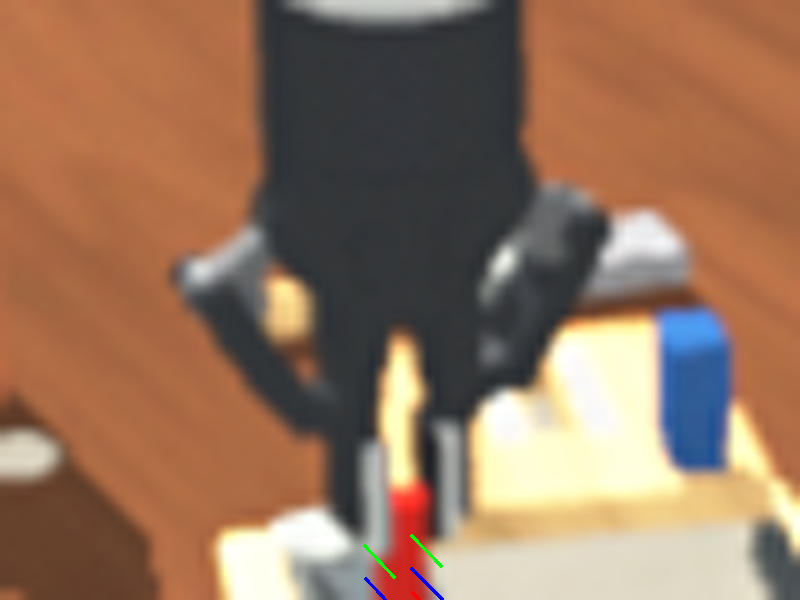

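```bash
python3 -c "
import math
for i in range(1,9):
    p=math.radians(4.8*i); print(i,round(6.5*math.sin(p),2),round(-6.5*(1-math.cos(p)),2),-.48*i)"
```

```text
1 0.54 -0.02 -0.48
2 1.08 -0.09 -0.96
3 1.62 -0.2 -1.44
4 2.14 -0.36 -1.92
5 2.64 -0.56 -2.4
6 3.13 -0.8 -2.88
7 3.6 -1.09 -3.36
8 4.04 -1.41 -3.84
```

send_rows:
  rows:
    - {"dx":0,"dy":0.54,"dz":-0.02,"rx":-0.48,"ry":0,"rz":0,"fingers":1.0}
    - {"dx":0,"dy":1.08,"dz":-0.09,"rx":-0.96,"ry":0,"rz":0,"fingers":1.0}
    - {"dx":0,"dy":1.62,"dz":-0.2,"rx":-1.44,"ry":0,"rz":0,"fingers":1.0}
    - {"dx":0,"dy":2.14,"dz":-0.36,"rx":-1.92,"ry":0,"rz":0,"fingers":1.0}
    - {"dx":0,"dy":2.64,"dz":-0.56,"rx":-2.4,"ry":0,"rz":0,"fingers":1.0}
    - {"dx":0,"dy":3.13,"dz":-0.8,"rx":-2.88,"ry":0,"rz":0,"fingers":1.0}
    - {"dx":0,"dy":3.6,"dz":-1.09,"rx":-3.36,"ry":0,"rz":0,"fingers":1.0}
    - {"dx":0,"dy":4.04,"dz":-1.41,"rx":-3.84,"ry":0,"rz":0,"fingers":1.0}

```text
clock: 11.4
position: [0.4963, -0.0453, 0.1051]
tool_rot: [0.397, 1.568, -0.541]
force: [3.4, -7.7, 2.0]
grip_width: 0.0146
```

```bash
python3 - <<'E'
from h import *
s,R=tool_R();M=R.as_matrix(); q=((s["position"]-MP)@Rz(MY)*1000); print(s["clock"],q.round(1),s["force"].round(1),s["grip_width"],s["qpos"].round(2))
d=q[:2]-[-85,-32.2]; print("theta",np.arctan2(d[0],-d[1]),np.hypot(*d),"jaw",np.arctan2(M[1,1],M[0,1])-MY)
E
```

```text
11.4 [-32.7 -72.  105.1] [ 3.4 -7.7  2. ] 0.01461862252597644 [-0.14  0.49  0.15  2.03 -0.11  0.63  0.71]
theta 0.9196102090510396 65.72755335701547 jaw 0.9270894740765556
```

send_rows:
  rows:
    - {"dx":0,"dy":0.54,"dz":-0.02,"rx":-0.48,"ry":0,"rz":0,"fingers":1.0}
    - {"dx":0,"dy":1.08,"dz":-0.09,"rx":-0.96,"ry":0,"rz":0,"fingers":1.0}
    - {"dx":0,"dy":1.62,"dz":-0.2,"rx":-1.44,"ry":0,"rz":0,"fingers":1.0}
    - {"dx":0,"dy":2.14,"dz":-0.36,"rx":-1.92,"ry":0,"rz":0,"fingers":1.0}
    - {"dx":0,"dy":2.64,"dz":-0.56,"rx":-2.4,"ry":0,"rz":0,"fingers":1.0}
    - {"dx":0,"dy":3.13,"dz":-0.8,"rx":-2.88,"ry":0,"rz":0,"fingers":1.0}
    - {"dx":0,"dy":3.6,"dz":-1.09,"rx":-3.36,"ry":0,"rz":0,"fingers":1.0}
    - {"dx":0,"dy":4.04,"dz":-1.41,"rx":-3.84,"ry":0,"rz":0,"fingers":1.0}

```text
clock: 12.4
position: [0.5219, -0.0098, 0.1052]
tool_rot: [0.078, 1.566, -0.189]
force: [9.7, -15.2, -3.5]
grip_width: 0.015
```

```bash
python3 - <<'E'
from h import *
s,R=tool_R();M=R.as_matrix(); q=((s["position"]-MP)@Rz(MY)*1000); print(s["clock"],q.round(1),s["force"].round(1),s["force"]@Rz(MY),s["grip_width"],s["qpos"].round(2))
d=q[:2]-[-85,-32.2]; print("theta",np.arctan2(d[0],-d[1]),np.hypot(*d),"jaw",np.arctan2(M[1,1],M[0,1])-MY)
E
```

```text
12.4 [-18.5 -30.7 105.2] [  9.7 -15.2  -3.5] [ 13.71081391 -11.75177958  -3.45269618] 0.015008947996998692 [-0.07  0.51 -0.04  1.97  0.03  0.66  1.18]
theta 1.5938169697657139 66.50121960538102 jaw 1.5974817482200023
```

send_rows:
  rows:
    - {"dx":0,"dy":0,"dz":0,"rx":0,"ry":0,"rz":0,"fingers":-0.1}
    - {"dx":0,"dy":0,"dz":0,"rx":0,"ry":0,"rz":0,"fingers":-0.1}
    - {"dx":0,"dy":0,"dz":0,"rx":0,"ry":0,"rz":0,"fingers":-0.1}
    - {"dx":-2.0,"dy":0,"dz":0,"rx":0,"ry":0,"rz":0,"fingers":-0.1}
    - {"dx":-5.0,"dy":0,"dz":0,"rx":0,"ry":0,"rz":0,"fingers":-0.1}
    - {"dx":-9.0,"dy":0,"dz":0,"rx":0,"ry":0,"rz":0,"fingers":-0.1}
    - {"dx":-13.0,"dy":0,"dz":0,"rx":0,"ry":0,"rz":0,"fingers":-0.1}
    - {"dx":-13.0,"dy":0,"dz":0,"rx":0,"ry":0,"rz":0,"fingers":-0.1}

```text
clock: 13.4
position: [0.5208, -0.0089, 0.2372]
tool_rot: [0.351, 1.566, 0.081]
force: [0.2, -0.1, 0.1]
grip_width: 0.0472
```

```bash
python3 - <<'E'
from h import *
go([.430,-.342,.22],-.157)
E
```

```text
t 13.4 pos [ 0.5208 -0.0089  0.2372] jaw 1.301 F [ 0.2 -0.1  0.1] w 0.0472 q [-0.07  0.33 -0.04  1.85  0.01  0.96  1.19]
shift cm [  1.667 -34.528   0.122] turn [ 8.354  0.013 -0.025]
tool axes
 [[ 0.004  0.266  0.964]
 [ 0.     0.964 -0.266]
 [-1.     0.002  0.004]]
```

send_rows:
  rows:
    - {"dx":0,"dy":-3.5,"dz":0,"rx":0.8,"ry":0,"rz":0,"fingers":-0.1}
    - {"dx":0,"dy":-8.0,"dz":0,"rx":1.7,"ry":0,"rz":0,"fingers":-0.1}
    - {"dx":0,"dy":-13.0,"dz":0,"rx":2.6,"ry":0,"rz":0,"fingers":-0.1}
    - {"dx":0,"dy":-18.0,"dz":0,"rx":3.5,"ry":0,"rz":0,"fingers":-0.1}
    - {"dx":0,"dy":-23.0,"dz":0,"rx":4.5,"ry":0,"rz":0,"fingers":-0.1}
    - {"dx":0,"dy":-27.5,"dz":0,"rx":5.5,"ry":0,"rz":0,"fingers":-0.1}
    - {"dx":0,"dy":-31.5,"dz":0.1,"rx":6.4,"ry":0,"rz":0,"fingers":-0.1}
    - {"dx":0,"dy":-34.0,"dz":0.1,"rx":7.3,"ry":0,"rz":0,"fingers":-0.1}

```text
clock: 14.4
position: [0.4289, -0.3386, 0.2339]
tool_rot: [-1.508, 1.57, -3.059]
force: [0.3, -0.5, -0.6]
grip_width: 0.047
```

```bash
python3 - <<'E'
from h import *
go([.430,-.342,.18],-.157)
from workcell import grab_frame
for n in("side","top"):
    f=grab_frame(n); im=f["pixels"][150:270,210:370]; cv2.imwrite(f"pics/g_{n}.png",cv2.resize(im,None,fx=5,fy=5,interpolation=cv2.INTER_CUBIC))
E
```

```text
t 14.4 pos [ 0.4289 -0.3386  0.2339] jaw 0.02 F [ 0.3 -0.5 -0.6] w 0.047 q [ 0.29  0.39  0.36  1.8  -0.16  0.98  0.74]
shift cm [5.385 0.106 0.339] turn [1.016e+00 1.000e-03 6.000e-03]
tool axes
 [[-0.001  1.     0.02 ]
 [-0.     0.02  -1.   ]
 [-1.    -0.001  0.   ]]
```

View pics/g_side.png

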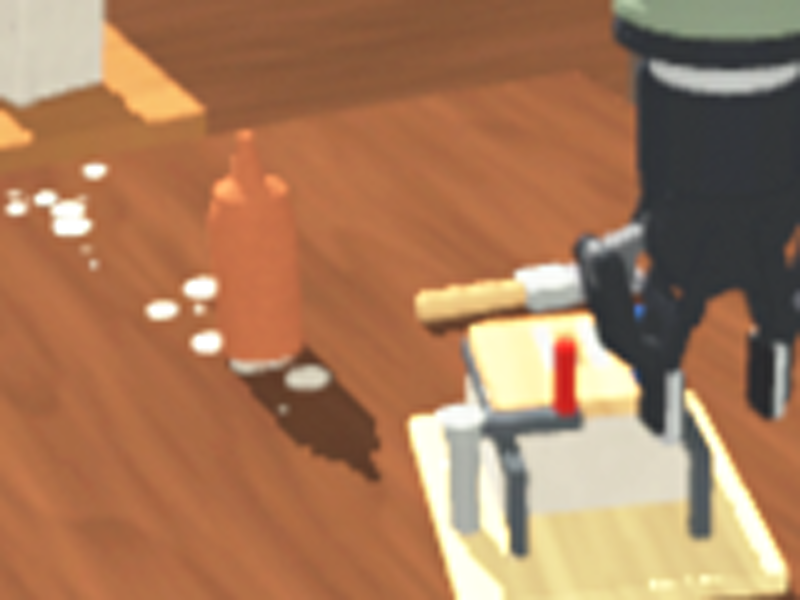

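View pics/g_top.png

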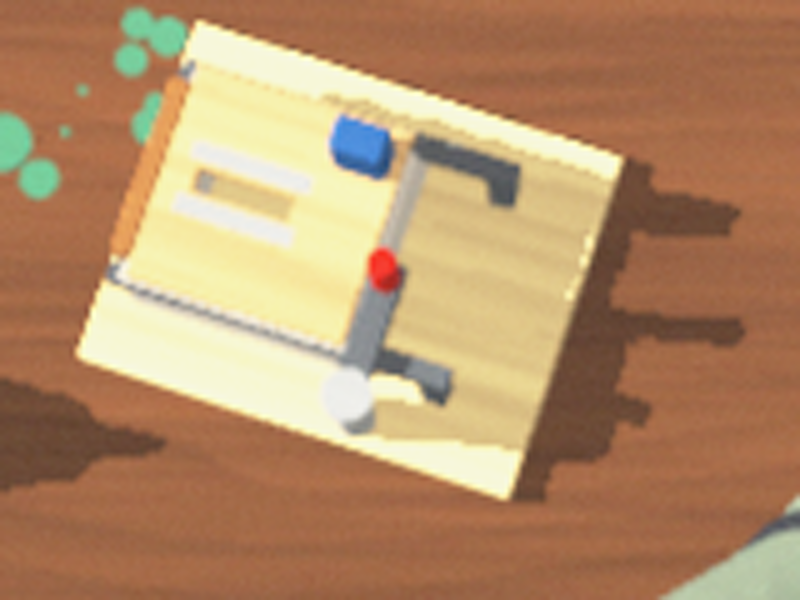

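```bash
python3 - <<'E'
from h import *
import pickle
from workcell import grab_frame
f=grab_frame("top"); pickle.dump(f,open("f1.pkl","wb"))
xs=np.arange(-32,32.1,.5); ys=np.arange(10,100.1,.5)
g=np.array([[x/1e3,y/1e3,.092] for x in xs for y in ys])
uv=proj(f,m2w(g)).reshape(len(xs),len(ys),2).astype(np.float32)
im=cv2.remap(f["pixels"],uv[...,0],uv[...,1],cv2.INTER_CUBIC)
cv2.imwrite("pics/rect.png",cv2.resize(im[::-1,::-1],None,fx=4,fy=4,interpolation=cv2.INTER_NEAREST))
b=im[...,0].astype(float) # blue: strips bright
for lo,hi in((35,45),(46,56),(57,67),(68,78)):
    p=b[:,(ys>=lo)&(ys<=hi)].mean(1)
    print(lo,hi,[(x,int(v)) for x,v in zip(xs[::2],p[::2]) if abs(x)<=26])
for lo,hi in((-18,-12),(12,18),(-5,5)):
    p=b[(xs>=lo)&(xs<=hi)].mean(0); print(lo,[(y,int(v)) for y,v in zip(ys[::4],p[::4])])
E
```

```text
35 45 [(np.float64(-26.0), 159), (np.float64(-25.0), 160), (np.float64(-24.0), 162), (np.float64(-23.0), 168), (np.float64(-22.0), 178), (np.float64(-21.0), 191), (np.float64(-20.0), 206), (np.float64(-19.0), 220), (np.float64(-18.0), 229), (np.float64(-17.0), 234), (np.float64(-16.0), 235), (np.float64(-15.0), 235), (np.float64(-14.0), 235), (np.float64(-13.0), 234), (np.float64(-12.0), 232), (np.float64(-11.0), 227), (np.float64(-10.0), 217), (np.float64(-9.0), 200), (np.float64(-8.0), 180), (np.float64(-7.0), 161), (np.float64(-6.0), 146), (np.float64(-5.0), 140), (np.float64(-4.0), 139), (np.float64(-3.0), 139), (np.float64(-2.0), 139), (np.float64(-1.0), 139), (np.float64(0.0), 139), (np.float64(1.0), 139), (np.float64(2.0), 138), (np.float64(3.0), 136), (np.float64(4.0), 135), (np.float64(5.0), 135), (np.float64(6.0), 138), (np.float64(7.0), 147), (np.float64(8.0), 164), (np.float64(9.0), 187), (np.float64(10.0), 208), (np.float64(11.0), 224), (np.float64(12.0), 231), (np.float64(13.0), 234), (np.float64(14.0), 235), (np.float64(15.0), 234), (np.float64(16.0), 233), (np.float64
[... 7021 characters left out ...]
(np.float64(46.0), 137), (np.float64(48.0), 136), (np.float64(50.0), 136), (np.float64(52.0), 136), (np.float64(54.0), 135), (np.float64(56.0), 137), (np.float64(58.0), 136), (np.float64(60.0), 136), (np.float64(62.0), 136), (np.float64(64.0), 136), (np.float64(66.0), 136), (np.float64(68.0), 135), (np.float64(70.0), 136), (np.float64(72.0), 143), (np.float64(74.0), 148), (np.float64(76.0), 150), (np.float64(78.0), 148), (np.float64(80.0), 135), (np.float64(82.0), 131), (np.float64(84.0), 151), (np.float64(86.0), 172), (np.float64(88.0), 175), (np.float64(90.0), 175), (np.float64(92.0), 175), (np.float64(94.0), 176), (np.float64(96.0), 177), (np.float64(98.0), 172), (np.float64(100.0), 150)]
```

View pics/rect.png

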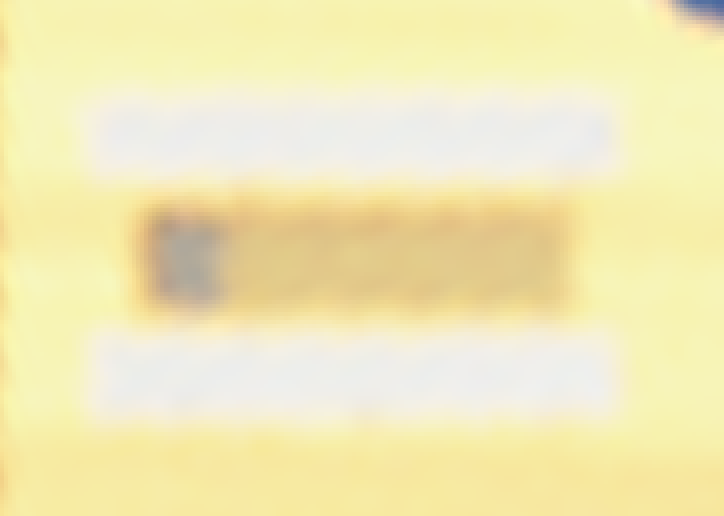

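```bash
python3 - <<'E'
from h import *
import pickle
fs,f=pickle.load(open("f0.pkl","rb"))
def rect(z,c,yaw,xs,ys):
    g=np.array([[x/1e3,y/1e3,0] for x in xs for y in ys])@Rz(yaw).T+[c[0],c[1],z]
    uv=proj(f,g).reshape(len(xs),len(ys),2).astype(np.float32)
    return cv2.remap(f["pixels"],uv[...,0],uv[...,1],cv2.INTER_CUBIC)
xs=np.arange(-50,50.1,.5); ys=np.arange(-60,60.1,.5)
im=rect(.092,(.430,-.342),-.157,xs,ys)
cv2.imwrite("pics/rc.png",cv2.resize(im[::-1,::-1],None,fx=3,fy=3))
b=im[...,0].astype(float)
def edges(p,x,lo,hi,desc):
    # half crossing of steepest gradient in window
    m=(x>=lo)&(x<=hi); gp=np.abs(np.gradient(p)); i=np.where(m)[0]; w=gp[i]**2; return round(float((x[i]*w).sum()/w.sum()),2)
for lo,hi in((-32,-20),(-20,-8),(-8,4),(4,16),(16,28)):
    p=b[:,(ys>=lo)&(ys<=hi)].mean(1); print(lo,edges(p,xs,-23,-13,0),edges(p,xs,13,23,0),[(int(x),int(v)) for x,v in zip(xs[::6],p[::6])])
for lo,hi in((-16,-12),(-8,8),(8,14)):
    p=b[(xs>=lo)&(xs<=hi)].mean(0); print("y",lo,edges(p,ys,-43,-31,0),edges(p,ys,31,43,0),[(int(x),int(v)) for x,v in zip(ys[::8],p[::8])])
E
```

```text
-32 -18.61 19.02 [(-50, 66), (-47, 80), (-44, 93), (-41, 93), (-38, 92), (-35, 91), (-32, 90), (-29, 93), (-26, 95), (-23, 90), (-20, 109), (-17, 160), (-14, 173), (-11, 148), (-8, 115), (-5, 117), (-2, 148), (1, 171), (4, 175), (7, 175), (10, 172), (13, 170), (16, 165), (19, 129), (22, 91), (25, 90), (28, 90), (31, 93), (34, 91), (37, 91), (40, 87), (43, 77), (46, 70), (49, 68)]
-20 -18.45 19.24 [(-50, 65), (-47, 77), (-44, 89), (-41, 89), (-38, 89), (-35, 87), (-32, 88), (-29, 88), (-26, 90), (-23, 85), (-20, 105), (-17, 157), (-14, 174), (-11, 148), (-8, 118), (-5, 116), (-2, 143), (1, 172), (4, 177), (7, 176), (10, 174), (13, 173), (16, 169), (19, 133), (22, 89), (25, 89), (28, 88), (31, 88), (34, 88), (37, 88), (40, 87), (43, 76), (46, 69), (49, 68)]
-8 -18.11 19.7 [(-50, 65), (-47, 77), (-44, 90), (-41, 89), (-38, 91), (-35, 90), (-32, 89), (-29, 88), (-26, 89), (-23, 90), (-20, 102), (-17, 151), (-14, 175), (-11, 157), (-8, 123), (-5, 115), (-2, 138), (1, 170), (4, 177), (7, 179), (10, 175), (13, 174), (16, 173), (19, 143), (22, 94), (25, 89), (28, 88), (31, 89), (34, 92), (37
[... 1180 characters left out ...]
.78 [(-60, 52), (-56, 51), (-52, 52), (-48, 60), (-44, 62), (-40, 75), (-36, 139), (-32, 150), (-28, 153), (-24, 152), (-20, 153), (-16, 152), (-12, 152), (-8, 151), (-4, 151), (0, 153), (4, 149), (8, 152), (12, 153), (16, 152), (20, 156), (24, 174), (28, 173), (32, 172), (36, 148), (40, 87), (44, 91), (48, 91), (52, 95), (56, 89), (60, 70)]
y 8 -37.86 36.13 [(-60, 52), (-56, 53), (-52, 54), (-48, 60), (-44, 65), (-40, 75), (-36, 154), (-32, 171), (-28, 170), (-24, 173), (-20, 173), (-16, 173), (-12, 174), (-8, 174), (-4, 176), (0, 174), (4, 174), (8, 177), (12, 178), (16, 179), (20, 186), (24, 189), (28, 182), (32, 185), (36, 142), (40, 91), (44, 90), (48, 89), (52, 94), (56, 87), (60, 73)]
```

View pics/rc.png

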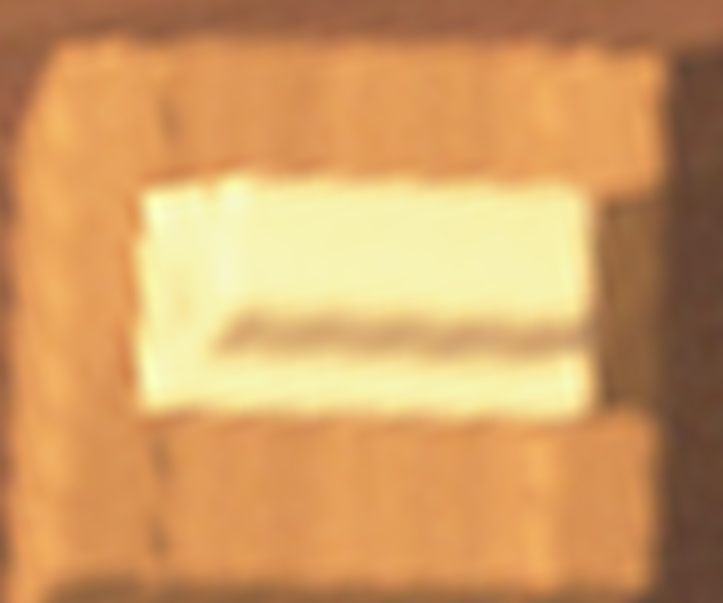

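```bash
python3 - <<'E'
from h import *
go([.4311,-.3437,.18],-.1765)
E
```

```text
t 14.55 pos [ 0.4294 -0.3375  0.2338] jaw 0.026 F [1.5 0.4 0.2] w 0.0472 q [ 0.29  0.39  0.36  1.8  -0.16  0.98  0.74]
shift cm [5.375 0.166 0.62 ] turn [1.159 0.    0.008]
tool axes
 [[-0.001  1.     0.026]
 [ 0.     0.026 -1.   ]
 [-1.    -0.001 -0.   ]]
```

send_rows:
  rows:
    - {"dx":0,"dy":0.17,"dz":0.62,"rx":0.6,"ry":0,"rz":0,"fingers":-0.1}
    - {"dx":1.0,"dy":0.17,"dz":0.62,"rx":1.16,"ry":0,"rz":0,"fingers":-0.1}
    - {"dx":3.0,"dy":0.17,"dz":0.62,"rx":1.16,"ry":0,"rz":0,"fingers":-0.1}
    - {"dx":5.0,"dy":0.17,"dz":0.62,"rx":1.16,"ry":0,"rz":0,"fingers":-0.1}
    - {"dx":5.4,"dy":0.17,"dz":0.62,"rx":1.16,"ry":0,"rz":0,"fingers":-0.1}
    - {"dx":5.4,"dy":0.17,"dz":0.62,"rx":1.16,"ry":0,"rz":0,"fingers":-0.1}
    - {"dx":5.4,"dy":0.17,"dz":0.62,"rx":1.16,"ry":0,"rz":0,"fingers":-0.1}
    - {"dx":5.4,"dy":0.17,"dz":0.62,"rx":1.16,"ry":0,"rz":0,"fingers":-0.1}

```text
clock: 15.55
position: [0.4322, -0.3432, 0.1811]
tool_rot: [1.297, 1.57, -0.448]
force: [-0.8, 0.7, 0.2]
grip_width: 0.0475
```

```bash
python3 - <<'E'
from h import *
go([.4311,-.3437,.103],-.1765)
from workcell import grab_frame
f=grab_frame("side")
cv2.imwrite("pics/i.png",cv2.resize(f["pixels"][230:330,300:420],None,fx=6,fy=6,interpolation=cv2.INTER_CUBIC))
E
```

```text
t 15.55 pos [ 0.4322 -0.3432  0.1811] jaw -0.175 F [-0.8  0.7  0.2] w 0.0475 q [ 0.29  0.47  0.38  1.84 -0.22  0.87  0.6 ]
shift cm [ 7.813 -0.104  0.066] turn [ 0.01   0.001 -0.004]
tool axes
 [[ 0.001  0.985 -0.174]
 [-0.    -0.174 -0.985]
 [-1.     0.001  0.   ]]
```

View pics/i.png

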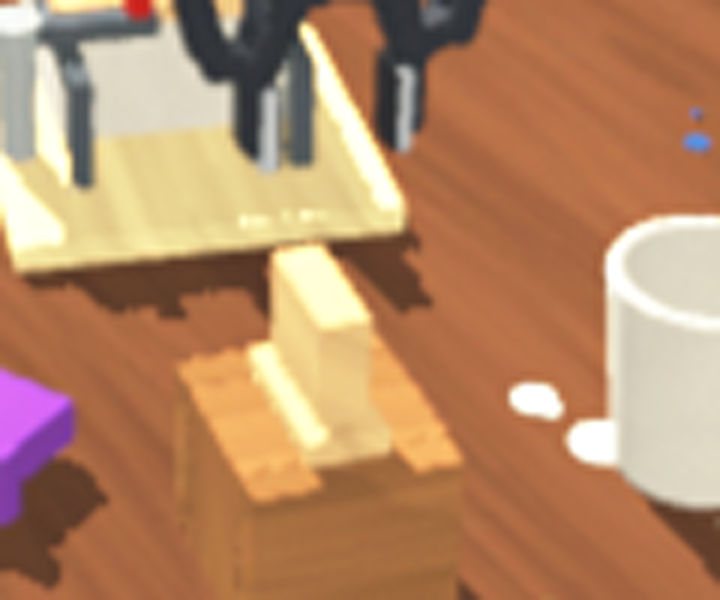

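send_rows:
  rows:
    - {"dx":2.0,"dy":-0.1,"dz":0.05,"rx":0,"ry":0,"rz":0,"fingers":-0.1}
    - {"dx":4.0,"dy":-0.1,"dz":0.05,"rx":0,"ry":0,"rz":0,"fingers":-0.1}
    - {"dx":6.0,"dy":-0.1,"dz":0.05,"rx":0,"ry":0,"rz":0,"fingers":-0.1}
    - {"dx":7.4,"dy":-0.1,"dz":0.05,"rx":0,"ry":0,"rz":0,"fingers":-0.1}
    - {"dx":7.8,"dy":-0.1,"dz":0.05,"rx":0,"ry":0,"rz":0,"fingers":-0.1}
    - {"dx":7.8,"dy":-0.1,"dz":0.05,"rx":0,"ry":0,"rz":0,"fingers":-0.1}
    - {"dx":7.8,"dy":-0.1,"dz":0.05,"rx":0,"ry":0,"rz":0,"fingers":-0.1}
    - {"dx":7.8,"dy":-0.1,"dz":0.05,"rx":0,"ry":0,"rz":0,"fingers":-0.1}

```text
clock: 16.6
position: [0.4311, -0.3436, 0.1031]
tool_rot: [1.275, 1.57, -0.471]
force: [-0.1, -0.1, 0.7]
grip_width: 0.047
```

```bash
python3 - <<'E'
from h import *
go([.4311,-.3437,.103],-.1765)
from workcell import grab_frame
f=grab_frame("side")
cv2.imwrite("pics/i2.png",cv2.resize(f["pixels"][250:350,300:420],None,fx=6,fy=6,interpolation=cv2.INTER_CUBIC))
go([.4311,-.3437,.103],-.1765)
E
```

```text
t 16.6 pos [ 0.4311 -0.3436  0.1031] jaw -0.175 F [-0.1 -0.1  0.7] w 0.047 q [ 0.33  0.58  0.33  1.91 -0.28  0.7   0.65]
shift cm [ 0.009 -0.002  0.013] turn [ 0.008  0.001 -0.004]
tool axes
 [[ 0.001  0.985 -0.174]
 [-0.    -0.174 -0.985]
 [-1.     0.001  0.   ]]
t 16.65 pos [ 0.4311 -0.3435  0.103 ] jaw -0.175 F [0.5 0.2 0.5] w 0.0469 q [ 0.33  0.58  0.33  1.91 -0.28  0.7   0.65]
shift cm [0.    0.002 0.017] turn [ 0.009  0.001 -0.003]
tool axes
 [[ 0.001  0.985 -0.174]
 [-0.    -0.174 -0.985]
 [-1.     0.001  0.   ]]
```

View pics/i2.png

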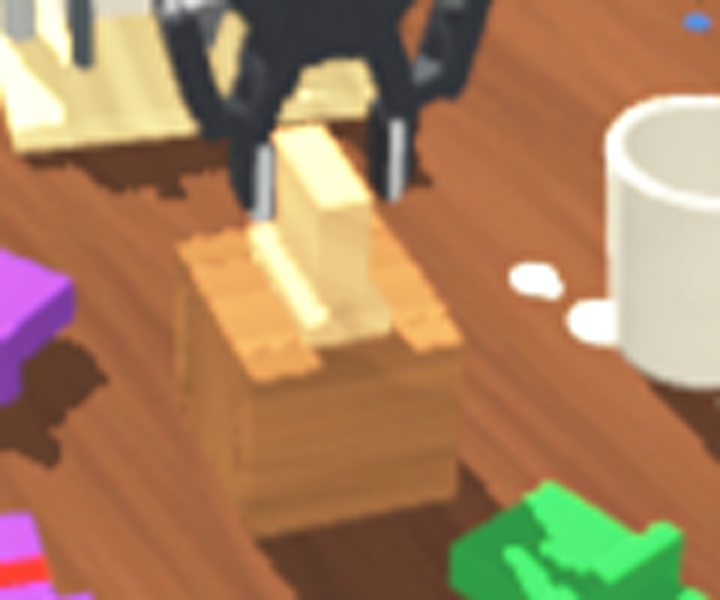

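```bash
python3 - <<'E'
from h import *
import pickle
fs,ft=pickle.load(open("f0.pkl","rb"))
c=np.array([.4311,-.3437,0])
for y in(-11,11):
  for x in(-23.5,23.5):
    for z in(80,92,100,110,120,130,142):
      q=proj(fs,np.array([x,y,z])/1e3@Rz(-.1765).T+c)[0]; print(x,y,z,((q-[300,250]+.5)*6-.5).round())
EOF=0
E
```

```text
-23.5 -11 80 [273. 314.]
-23.5 -11 92 [274. 290.]
-23.5 -11 100 [274. 274.]
-23.5 -11 110 [275. 253.]
-23.5 -11 120 [275. 232.]
-23.5 -11 130 [276. 211.]
-23.5 -11 142 [276. 186.]
23.5 -11 80 [381. 294.]
23.5 -11 92 [382. 270.]
23.5 -11 100 [383. 254.]
23.5 -11 110 [384. 233.]
23.5 -11 120 [385. 212.]
23.5 -11 130 [386. 192.]
23.5 -11 142 [387. 166.]
-23.5 11 80 [255. 284.]
-23.5 11 92 [256. 260.]
-23.5 11 100 [256. 244.]
-23.5 11 110 [256. 224.]
-23.5 11 120 [257. 203.]
-23.5 11 130 [257. 182.]
-23.5 11 142 [258. 157.]
23.5 11 80 [362. 265.]
23.5 11 92 [363. 241.]
23.5 11 100 [363. 225.]
23.5 11 110 [364. 204.]
23.5 11 120 [365. 184.]
23.5 11 130 [366. 163.]
23.5 11 142 [367. 138.]
```

Fingers straddle the wooden handle (image columns 273 and 387 as projected), clear of flange and rest. Closing.

send_rows:
  rows:
    - {"dx":0,"dy":0,"dz":0,"rx":0,"ry":0,"rz":0,"fingers":0.3}
    - {"dx":0,"dy":0,"dz":0,"rx":0,"ry":0,"rz":0,"fingers":0.5}
    - {"dx":0,"dy":0,"dz":0,"rx":0,"ry":0,"rz":0,"fingers":1.0}
    - {"dx":0,"dy":0,"dz":0,"rx":0,"ry":0,"rz":0,"fingers":1.0}
    - {"dx":0,"dy":0,"dz":0,"rx":0,"ry":0,"rz":0,"fingers":1.0}
    - {"dx":0,"dy":0,"dz":0,"rx":0,"ry":0,"rz":0,"fingers":1.0}
    - {"dx":-0.3,"dy":0,"dz":0,"rx":0,"ry":0,"rz":0,"fingers":1.0}
    - {"dx":-0.6,"dy":0,"dz":0,"rx":0,"ry":0,"rz":0,"fingers":1.0}
  squeeze: 40

```text
clock: 17.65
position: [0.4308, -0.3434, 0.1087]
tool_rot: [-1.762, 1.57, 2.775]
force: [-0.6, -0.8, -1.4]
grip_width: 0.0208
```

```bash
python3 - <<'E'
from h import *
go([.4311,-.3437,.103],-.1765)
from workcell import grab_frame
f=grab_frame("side")
cv2.imwrite("pics/i3.png",cv2.resize(f["pixels"][250:350,300:420],None,fx=6,fy=6,interpolation=cv2.INTER_CUBIC))
E
```

```text
t 17.65 pos [ 0.4308 -0.3434  0.1087] jaw -0.175 F [-0.6 -0.8 -1.4] w 0.0208 q [ 0.33  0.57  0.33  1.9  -0.27  0.71  0.64]
shift cm [0.567 0.038 0.024] turn [ 0.008 -0.     0.002]
tool axes
 [[-0.     0.985 -0.174]
 [ 0.    -0.174 -0.985]
 [-1.    -0.    -0.   ]]
```

View pics/i3.png

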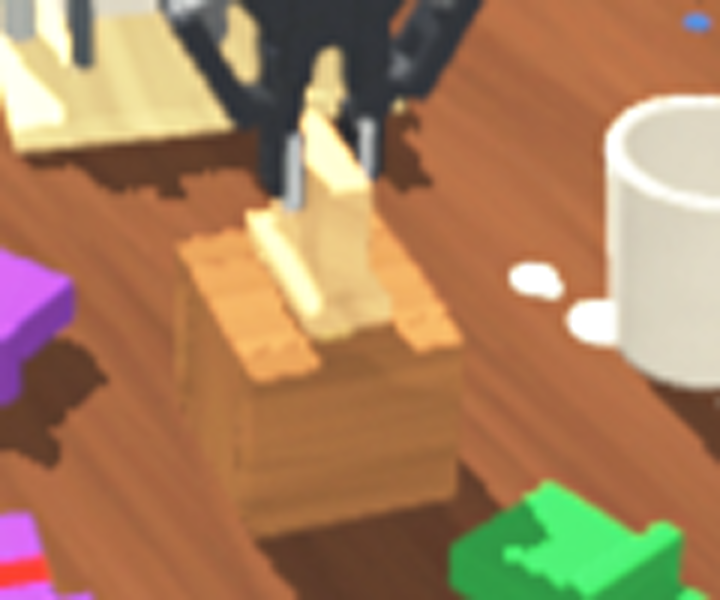

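send_rows:
  rows:
    - {"dx":-2.0,"dy":0,"dz":0,"rx":0,"ry":0,"rz":0,"fingers":1.0}
    - {"dx":-4.0,"dy":0,"dz":0,"rx":0,"ry":0,"rz":0,"fingers":1.0}
    - {"dx":-6.0,"dy":0,"dz":0,"rx":0,"ry":0,"rz":0,"fingers":1.0}
    - {"dx":-8.5,"dy":0,"dz":0,"rx":0,"ry":0,"rz":0,"fingers":1.0}
    - {"dx":-11.0,"dy":0,"dz":0,"rx":0,"ry":0,"rz":0,"fingers":1.0}
    - {"dx":-13.5,"dy":0,"dz":0,"rx":0,"ry":0,"rz":0,"fingers":1.0}
    - {"dx":-15.5,"dy":0,"dz":0,"rx":0,"ry":0,"rz":0,"fingers":1.0}
    - {"dx":-15.5,"dy":0,"dz":0,"rx":0,"ry":0,"rz":0,"fingers":1.0}

```text
clock: 18.7
position: [0.4313, -0.3438, 0.2645]
tool_rot: [1.266, 1.569, -0.48]
force: [0.3, 0.6, -2.5]
grip_width: 0.0209
```

```bash
python3 - <<'E'
from h import *
s=m2w([.3e-3,56.3e-3,.264])[0]; print(s)
go(s,MY)
E
```

```text
[0.56510191 0.06799737 0.264     ]
t 18.7 pos [ 0.4313 -0.3438  0.2645] jaw -0.175 F [ 0.3  0.6 -2.5] w 0.0209 q [ 0.25  0.37  0.42  1.75 -0.17  1.05  0.56]
shift cm [ 3.8000e-02  6.0060e+00 -4.2879e+01] turn [ 0.681  0.003 -0.012]
tool axes
 [[ 0.002  0.985 -0.174]
 [-0.001 -0.174 -0.985]
 [-1.     0.002  0.001]]
```

send_rows:
  rows:
    - {"dx":0,"dy":0.3,"dz":-2.0,"rx":0,"ry":0,"rz":0,"fingers":1.0}
    - {"dx":0,"dy":0.8,"dz":-5.5,"rx":0.1,"ry":0,"rz":0,"fingers":1.0}
    - {"dx":0,"dy":1.4,"dz":-10.0,"rx":0.2,"ry":0,"rz":0,"fingers":1.0}
    - {"dx":0,"dy":2.1,"dz":-15.0,"rx":0.3,"ry":0,"rz":0,"fingers":1.0}
    - {"dx":0,"dy":2.8,"dz":-20.0,"rx":0.4,"ry":0,"rz":0,"fingers":1.0}
    - {"dx":0,"dy":3.5,"dz":-25.0,"rx":0.5,"ry":0,"rz":0,"fingers":1.0}
    - {"dx":0,"dy":4.2,"dz":-30.0,"rx":0.6,"ry":0,"rz":0,"fingers":1.0}
    - {"dx":0,"dy":4.8,"dz":-34.5,"rx":0.68,"ry":0,"rz":0,"fingers":1.0}

```text
clock: 19.7
position: [0.5382, -0.0102, 0.2625]
tool_rot: [-1.276, 1.57, -3.14]
force: [0.7, 0.6, -2.9]
grip_width: 0.0213
```

send_rows:
  rows:
    - {"dx":0,"dy":0.3,"dz":-3.5,"rx":0,"ry":0,"rz":0,"fingers":1.0}
    - {"dx":0,"dy":0.3,"dz":-6.0,"rx":0,"ry":0,"rz":0,"fingers":1.0}
    - {"dx":0,"dy":0.3,"dz":-7.8,"rx":0,"ry":0,"rz":0,"fingers":1.0}
    - {"dx":0,"dy":0.3,"dz":-8.3,"rx":0,"ry":0,"rz":0,"fingers":1.0}
    - {"dx":0,"dy":0.3,"dz":-8.4,"rx":0,"ry":0,"rz":0,"fingers":1.0}
    - {"dx":0,"dy":0.3,"dz":-8.4,"rx":0,"ry":0,"rz":0,"fingers":1.0}
    - {"dx":0,"dy":0.3,"dz":-8.4,"rx":0,"ry":0,"rz":0,"fingers":1.0}
    - {"dx":0,"dy":0.3,"dz":-8.4,"rx":0,"ry":0,"rz":0,"fingers":1.0}

```text
clock: 20.7
position: [0.5654, 0.0671, 0.2637]
tool_rot: [1.815, 1.571, -0.05]
force: [0.2, 0.2, -3.0]
grip_width: 0.0211
```

```bash
python3 - <<'E'
from h import *
s=m2w([.3e-3,56.3e-3,.264-.055])[0]; print(s)
go(s,MY)
from workcell import grab_frame
f=grab_frame("side")
cv2.imwrite("pics/j.png",cv2.resize(f["pixels"][140:260,270:430],None,fx=5,fy=5,interpolation=cv2.INTER_CUBIC))
E
```

```text
[0.56510191 0.06799737 0.209     ]
t 20.7 pos [0.5654 0.0671 0.2637] jaw -0.294 F [ 0.2  0.2 -3. ] w 0.0211 q [-0.44  0.39  0.3   1.7  -0.13  1.06 -0.39]
shift cm [ 5.469 -0.057 -0.076] turn [-0.001 -0.    -0.001]
tool axes
 [[ 0.     0.957 -0.29 ]
 [-0.    -0.29  -0.957]
 [-1.     0.    -0.   ]]
```

View pics/j.png

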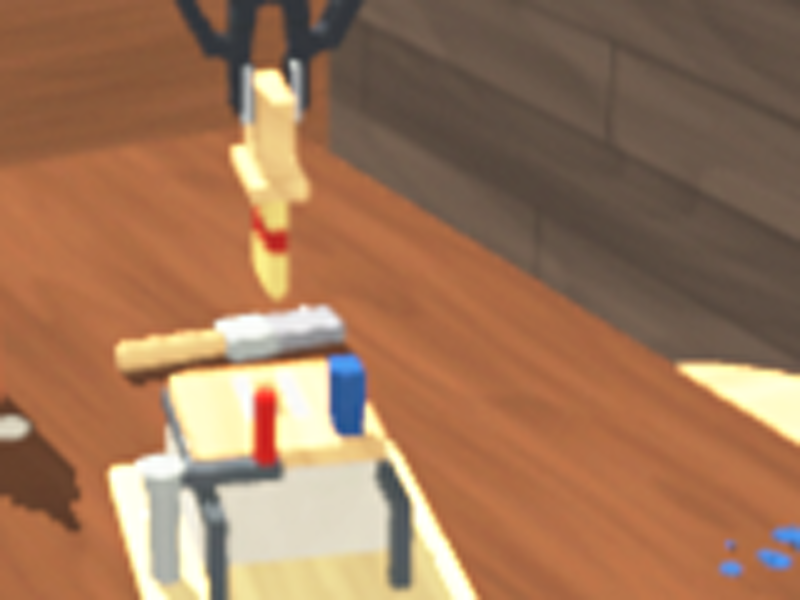

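send_rows:
  rows:
    - {"dx":1.5,"dy":-0.05,"dz":-0.07,"rx":0,"ry":0,"rz":0,"fingers":1.0}
    - {"dx":3.0,"dy":-0.05,"dz":-0.07,"rx":0,"ry":0,"rz":0,"fingers":1.0}
    - {"dx":4.5,"dy":-0.05,"dz":-0.07,"rx":0,"ry":0,"rz":0,"fingers":1.0}
    - {"dx":5.5,"dy":-0.05,"dz":-0.07,"rx":0,"ry":0,"rz":0,"fingers":1.0}
    - {"dx":5.8,"dy":-0.05,"dz":-0.07,"rx":0,"ry":0,"rz":0,"fingers":1.0}
    - {"dx":5.8,"dy":-0.05,"dz":-0.07,"rx":0,"ry":0,"rz":0,"fingers":1.0}
    - {"dx":5.8,"dy":-0.05,"dz":-0.07,"rx":0,"ry":0,"rz":0,"fingers":1.0}
    - {"dx":5.8,"dy":-0.05,"dz":-0.07,"rx":0,"ry":0,"rz":0,"fingers":1.0}

```text
clock: 21.75
position: [0.5653, 0.0683, 0.2059]
tool_rot: [2.122, 1.57, 0.258]
force: [-0.5, -0.3, -2.3]
grip_width: 0.021
```

```bash
python3 - <<'E'
from h import *
s=m2w([.3e-3,56.3e-3,.206])[0]
go(s,MY)
from workcell import grab_frame
for n in("side","top"):
    f=grab_frame(n)
    if n=="side":
        o=np.array([300,170]);k=10; im=cv2.resize(f["pixels"][170:230,300:380],None,fx=k,fy=k,interpolation=cv2.INTER_CUBIC)
        def dr(B,col):
            q=((proj(f,m2w(B))-o+.5)*k-.5).astype(int)
            for i in range(8):
              for b in(1,2,4):
                j=i^b
                if j>i: cv2.line(im,tuple(map(int,q[i])),tuple(map(int,q[j])),col,1)
        cv2.imwrite("pics/k0.png",im.copy())
        dr(box(.0003,.0563,.014,.054,.092,.092),(0,255,0))
        st,_=tool_R(); c=(st["position"]-MP)@Rz(MY); t=st["position"][2]-.099
        dr(box(c[0],c[1],.012,.050,t,t+.076),(255,0,255)); dr(box(c[0],c[1],.036,.074,t+.076,t+.088),(255,0,0))
        cv2.imwrite("pics/k1.png",im)
    else: cv2.imwrite("pics/kt.png",cv2.resize(f["pixels"][140:260,200:360],None,fx=5,fy=5,interpolation=cv2.INTER_CUBIC))
E
```

```text
t 21.75 pos [0.5653 0.0683 0.2059] jaw -0.294 F [-0.5 -0.3 -2.3] w 0.021 q [-0.43  0.46  0.28  1.77 -0.15  0.94 -0.38]
shift cm [-0.007 -0.012  0.036] turn [ 0.002 -0.002 -0.003]
tool axes
 [[ 0.001  0.957 -0.289]
 [ 0.    -0.289 -0.957]
 [-1.     0.    -0.   ]]
```

View pics/k0.png

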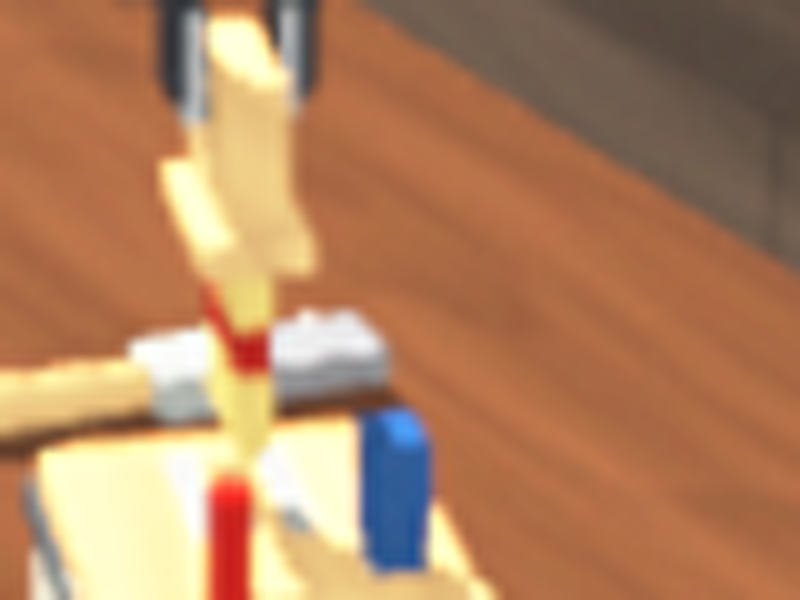

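View pics/k1.png

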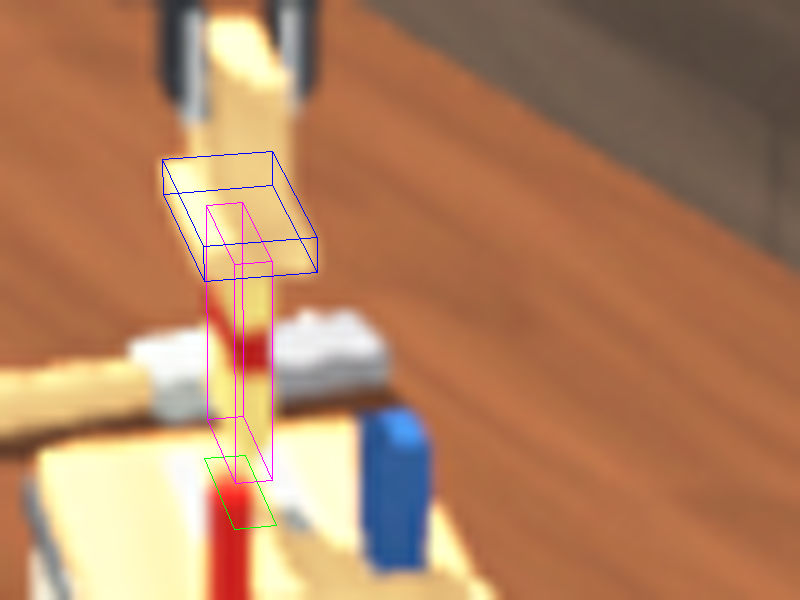

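View pics/kt.png

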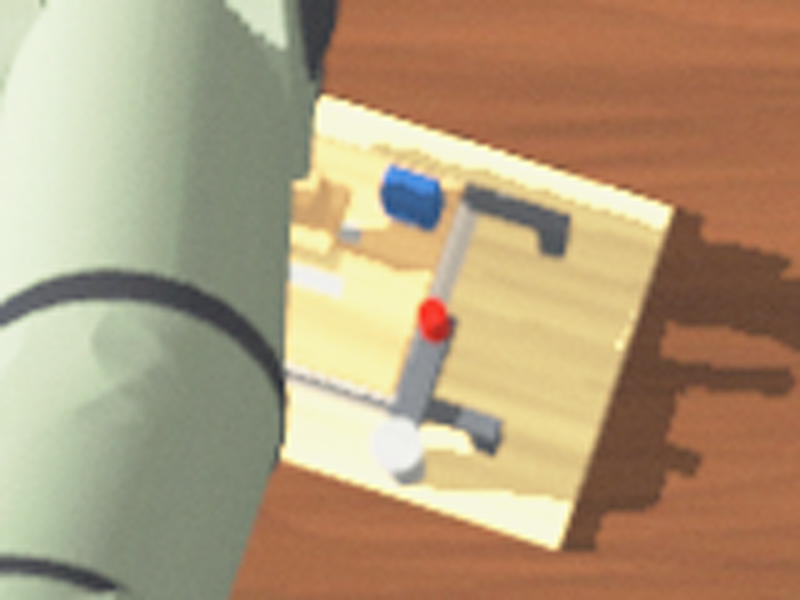

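send_rows:
  rows:
    - {"dx":0.4,"dy":0,"dz":0.02,"rx":0,"ry":0,"rz":0,"fingers":1.0}
    - {"dx":0.8,"dy":0,"dz":0.02,"rx":0,"ry":0,"rz":0,"fingers":1.0}
    - {"dx":1.2,"dy":0,"dz":0.02,"rx":0,"ry":0,"rz":0,"fingers":1.0}
    - {"dx":1.5,"dy":0,"dz":0.02,"rx":0,"ry":0,"rz":0,"fingers":1.0}
    - {"dx":1.8,"dy":0,"dz":0.02,"rx":0,"ry":0,"rz":0,"fingers":1.0}
    - {"dx":2.0,"dy":0,"dz":0.02,"rx":0,"ry":0,"rz":0,"fingers":1.0}
    - {"dx":2.2,"dy":0,"dz":0.02,"rx":0,"ry":0,"rz":0,"fingers":1.0}
    - {"dx":2.4,"dy":0,"dz":0.02,"rx":0,"ry":0,"rz":0,"fingers":1.0}

```text
clock: 22.85
position: [0.5651, 0.0681, 0.1815]
tool_rot: [1.649, 1.571, -0.216]
force: [-0.7, -0.9, -2.4]
grip_width: 0.0213
```

send_rows:
  rows:
    - {"dx":0.15,"dy":0,"dz":0,"rx":0,"ry":0,"rz":0,"fingers":1.0}
    - {"dx":0.3,"dy":0,"dz":0,"rx":0,"ry":0,"rz":0,"fingers":1.0}
    - {"dx":0.45,"dy":0,"dz":0,"rx":0,"ry":0,"rz":0,"fingers":1.0}
    - {"dx":0.6,"dy":0,"dz":0,"rx":0,"ry":0,"rz":0,"fingers":1.0}
    - {"dx":0.75,"dy":0,"dz":0,"rx":0,"ry":0,"rz":0,"fingers":1.0}
    - {"dx":0.9,"dy":0,"dz":0,"rx":0,"ry":0,"rz":0,"fingers":1.0}
    - {"dx":1.0,"dy":0,"dz":0,"rx":0,"ry":0,"rz":0,"fingers":1.0}
    - {"dx":1.0,"dy":0,"dz":0,"rx":0,"ry":0,"rz":0,"fingers":1.0}

```text
clock: 23.85
position: [0.5651, 0.0681, 0.1715]
tool_rot: [-0.835, 1.571, -2.7]
force: [-0.5, 0.1, -2.3]
grip_width: 0.0214
```

```bash
python3 - <<'E'
from h import *
s=m2w([.3e-3,56.3e-3,.149])[0]
go(s,MY)
st,_=tool_R(); print(st["force"]@Rz(MY),st["moment"])
from workcell import grab_frame
f=grab_frame("side"); cv2.imwrite("pics/l.png",cv2.resize(f["pixels"][170:230,300:380],None,fx=10,fy=10,interpolation=cv2.INTER_CUBIC))
E
```

```text
t 23.85 pos [0.5651 0.0681 0.1715] jaw -0.294 F [-0.5  0.1 -2.3] w 0.0214 q [-0.42  0.5   0.27  1.8  -0.17  0.86 -0.36]
shift cm [2.252 0.006 0.006] turn [0.002 0.001 0.001]
tool axes
 [[-0.     0.957 -0.289]
 [-0.    -0.289 -0.957]
 [-1.    -0.     0.   ]]
[-0.50348483 -0.08334145 -2.32553588] [-0.06008368  0.00797531 -0.01033701]
```

View pics/l.png

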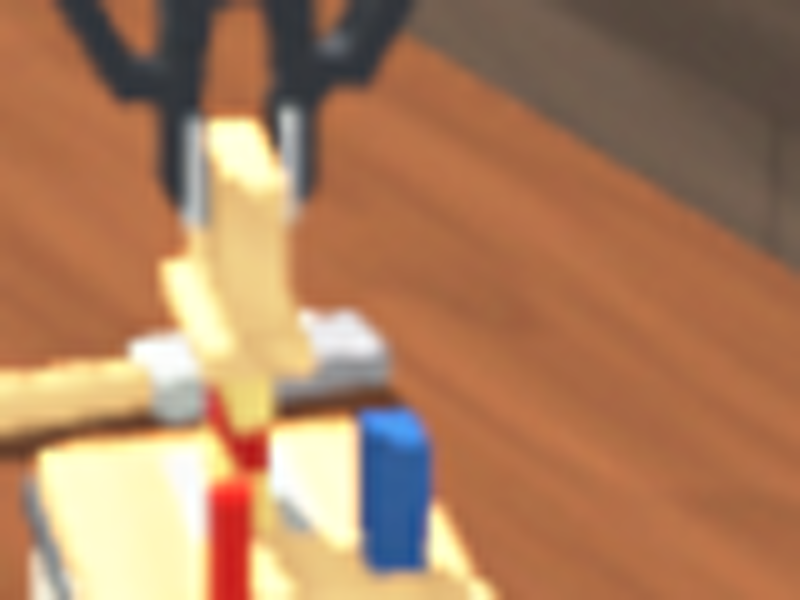

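The blade is entering the slot with no contact force. Lowering the rest of the way.

send_rows:
  rows:
    - {"dx":0.4,"dy":0,"dz":0,"rx":0,"ry":0,"rz":0,"fingers":1.0}
    - {"dx":0.8,"dy":0,"dz":0,"rx":0,"ry":0,"rz":0,"fingers":1.0}
    - {"dx":1.2,"dy":0,"dz":0,"rx":0,"ry":0,"rz":0,"fingers":1.0}
    - {"dx":1.6,"dy":0,"dz":0,"rx":0,"ry":0,"rz":0,"fingers":1.0}
    - {"dx":1.9,"dy":0,"dz":0,"rx":0,"ry":0,"rz":0,"fingers":1.0}
    - {"dx":2.1,"dy":0,"dz":0,"rx":0,"ry":0,"rz":0,"fingers":1.0}
    - {"dx":2.2,"dy":0,"dz":0,"rx":0,"ry":0,"rz":0,"fingers":1.0}
    - {"dx":2.2,"dy":0,"dz":0,"rx":0,"ry":0,"rz":0,"fingers":1.0}

```text
clock: 24.9
position: [0.5651, 0.0681, 0.1496]
tool_rot: [1.79, 1.571, -0.075]
force: [0.2, 0.3, -1.0]
grip_width: 0.0215
```

```bash
python3 - <<'E'
from h import *
s=m2w([.3e-3,56.3e-3,.149])[0]
go(s,MY)
st,_=tool_R(); print(st["force"]@Rz(MY),st["moment"])
from workcell import grab_frame
f=grab_frame("side")
o=np.array([300,170]);k=10; im=cv2.resize(f["pixels"][170:230,300:380],None,fx=k,fy=k,interpolation=cv2.INTER_CUBIC)
cv2.imwrite("pics/m0.png",im.copy())
def dr(B,col):
            q=((proj(f,m2w(B))-o+.5)*k-.5).astype(int)
            for i in range(8):
              for b in(1,2,4):
                j=i^b
                if j>i: cv2.line(im,tuple(map(int,q[i])),tuple(map(int,q[j])),col,1)
dr(box(.0003,.0563,.014,.054,.092,.092),(0,255,0))
c=(st["position"]-MP)@Rz(MY); t=st["position"][2]-.099
dr(box(c[0],c[1],.012,.050,.092,t+.076),(255,0,255)); dr(box(c[0],c[1],.036,.074,t+.076,t+.088),(255,0,0))
cv2.imwrite("pics/m1.png",im)
E
```

```text
t 24.9 pos [0.5651 0.0681 0.1496] jaw -0.294 F [ 0.2  0.3 -1. ] w 0.0215 q [-0.41  0.53  0.26  1.82 -0.18  0.82 -0.35]
shift cm [ 0.062 -0.     0.009] turn [ 0.001 -0.    -0.   ]
tool axes
 [[ 0.     0.957 -0.29 ]
 [-0.    -0.29  -0.957]
 [-1.     0.    -0.   ]]
[ 0.06297232  0.36673541 -0.97613502] [-0.04147324  0.02457803 -0.04171045]
```

View pics/m0.png

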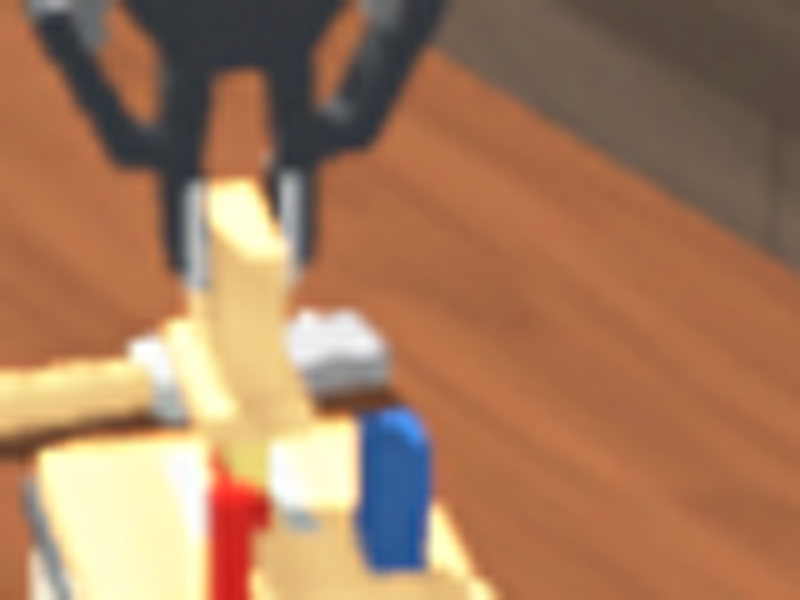

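View pics/m1.png

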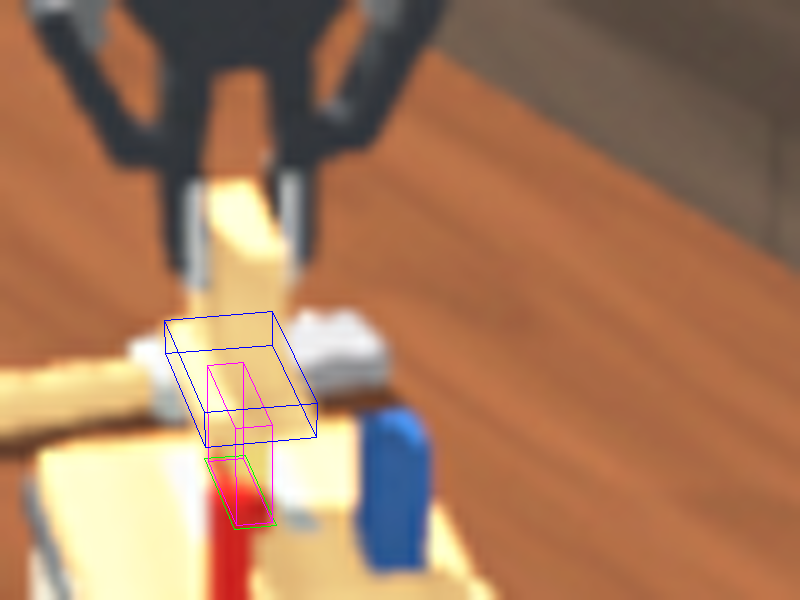

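send_rows:
  rows:
    - {"dx":0.1,"dy":0,"dz":0,"rx":0,"ry":0,"rz":0,"fingers":1.0}
    - {"dx":0.2,"dy":0,"dz":0,"rx":0,"ry":0,"rz":0,"fingers":1.0}
    - {"dx":0.2,"dy":0,"dz":0,"rx":0,"ry":0,"rz":0,"fingers":1.0}
    - {"dx":0.2,"dy":0,"dz":0,"rx":0,"ry":0,"rz":0,"fingers":1.0}
    - {"dx":0.2,"dy":0,"dz":0,"rx":0,"ry":0,"rz":0,"fingers":1.0}
    - {"dx":0.2,"dy":0,"dz":0,"rx":0,"ry":0,"rz":0,"fingers":1.0}
    - {"dx":0.2,"dy":0,"dz":0,"rx":0,"ry":0,"rz":0,"fingers":1.0}
    - {"dx":0.2,"dy":0,"dz":0,"rx":0,"ry":0,"rz":0,"fingers":1.0}

```text
clock: 25.95
position: [0.5651, 0.0681, 0.1476]
tool_rot: [-0.819, 1.571, -2.683]
force: [-0.1, 0.1, -1.5]
grip_width: 0.0211
```

```bash
python3 - <<'E'
from h import *
from workcell import grab_frame
for i in range(3):
    f=grab_frame("side"); go(m2w([.3e-3,56.3e-3,.1476])[0],MY)
f=grab_frame("top")
cv2.imwrite("pics/nt.png",cv2.resize(f["pixels"][140:260,200:360],None,fx=5,fy=5,interpolation=cv2.INTER_CUBIC))
f=grab_frame("side"); cv2.imwrite("pics/n.png",cv2.resize(f["pixels"][165:265,280:400],None,fx=6,fy=6,interpolation=cv2.INTER_CUBIC))
E
```

```text
t 26.0 pos [0.5651 0.0681 0.1476] jaw -0.294 F [-0.2  0.1 -1.5] w 0.0212 q [-0.41  0.53  0.26  1.82 -0.18  0.81 -0.35]
shift cm [0.001 0.002 0.008] turn [ 0.002 -0.    -0.   ]
tool axes
 [[ 0.     0.957 -0.289]
 [ 0.    -0.289 -0.957]
 [-1.     0.    -0.   ]]
t 26.05 pos [0.5651 0.0681 0.1476] jaw -0.294 F [ 0.7  0.1 -1.9] w 0.0212 q [-0.41  0.53  0.26  1.82 -0.18  0.81 -0.35]
shift cm [-0.002  0.003  0.006] turn [0.002 0.    0.   ]
tool axes
 [[-0.     0.957 -0.289]
 [-0.    -0.289 -0.957]
 [-1.    -0.     0.   ]]
t 26.1 pos [0.5651 0.0681 0.1476] jaw -0.294 F [ 0.8 -0.  -1.9] w 0.0209 q [-0.41  0.53  0.26  1.82 -0.18  0.81 -0.35]
shift cm [0.001 0.001 0.007] turn [ 0.001  0.    -0.   ]
tool axes
 [[ 0.     0.957 -0.29 ]
 [-0.    -0.29  -0.957]
 [-1.     0.     0.   ]]
```

View pics/n.png

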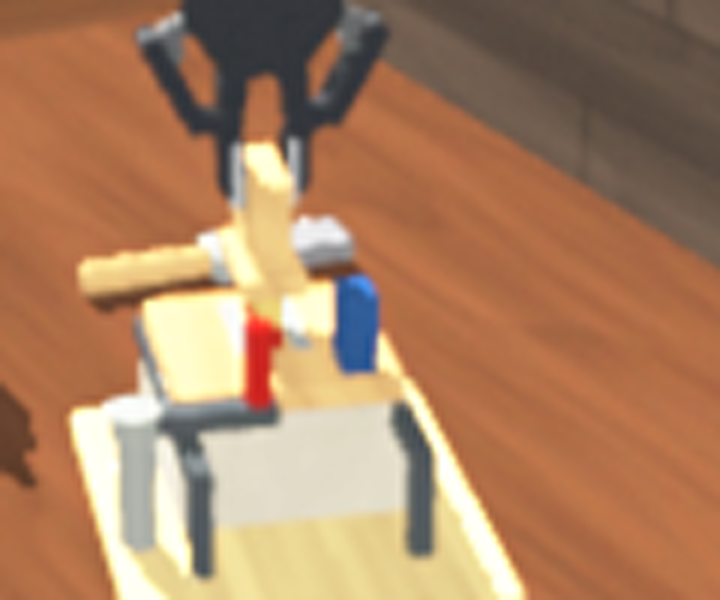

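View pics/nt.png

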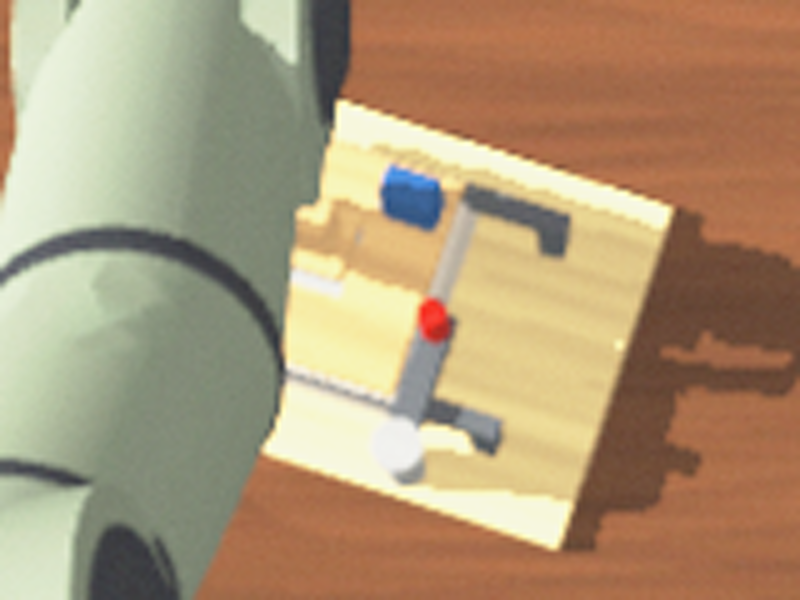

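The pictures show the cover home, the latch square behind it and the red band at the cover's top. Force is steady at about -1.8 N, which is the core's weight, with under 1 N sideways. Handing in.

```bash
python3 - <<'E'
from workcell import job, telemetry
print(job.job_done()); s=telemetry.observe(); print(s["clock"],s["position"],s["force"],s["grip_width"])
E
```

```text
the job is handed in; nothing more can be done
None
the job is handed in; nothing more can be done
```

I pushed the cover home by its knob and swung the latch round by its pin. The wooden core was then lowered through the slot and handed in still held by the gripper, at about 26.3 s. No verdict was reported.

- **Cover:** it travelled about 42 mm. Then it stopped moving while the push rose to 21 N, so it is against the end stop.
- **Latch:** by arm position it reached about 1.59 rad, pressing on its stop. The top view afterwards shows it square behind the cover.
- **Blade:** the force was -1.5 to -1.9 N vertically, which is just the core's weight, with under 1 N sideways. By position the blade was within about 0.2 mm of where I measured the slot, upright, with the grip steady at 21 mm. The cover's top lies within the red band.
- **Bystanders:** the brush looks unmoved in the last side picture, and the bottle and cup looked undisturbed in earlier side pictures. I did not re-measure any of them.

Two checks disagreed:

- **Fingertip height:** in the pictures the fingertips sat roughly 20 mm higher than the tool data implies. The handle was therefore held near its top, but the grip did not slip.
- **Blade length:** the description gives the lower edge at either 70 mm or 76 mm below the flange, and the picture favoured 70 mm. I set the depth so that both readings, about 37 mm or 43 mm below the cover's top, fall inside the 30 to 50 mm window.

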